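# Load the shaker and lay its retaining bar

## Task

Load the second amber blue-capped bottle, the one on the bench, on the shaker: stand it on the deck against the far bar, beside the bottle already there and just as far out on the other side, so that the middle stays free. Then lay the loose black retaining bar across the two notched side rails, both ends right down in the pair of slots nearest in front of the bottles, so that neither can slide away. Lower the bottle and the bar into place rather than dropping them, do not knock any bottle over, and leave everything else on the bench where it is.

Things in the scene. Friction and masses are not known exactly. Their poses are not given: they have to be found in the camera images.
- shaker: Bench orbital shaker, fixed, its deck does not move: cream housing 270 x 250 mm with a blue top edge and a dark control panel on the -x front. Origin at the centre of its underside; its x points from the panel to the far side, y to the left, z up. A silver notched rail stands along each side of the deck, a black bar is fixed across the far end.
- deck (a point): Centre of the shaker deck's top, 100 mm above the shaker's origin, axes as the shaker's. The deck is 212 x 212 mm with a grey rubber mat; the clear width between the rails is 176 mm (y = -88 to +88).
- far_bar (a point): Middle of the underside of the fixed far bar: shaker frame (84, 0, 140) mm. Same shape as the loose bar, screwed into the last slots. Its face towards the bottles is at shaker x = 74, its top at z = 164 mm, so a bottle touching it has its axis at x = 46 mm.
- slot_left (a point): Middle of the floor of the left (+y) slot for the loose bar: shaker frame (0, 93, 146) mm. Each rail is 10 mm thick, centred at y = +93 or -93, with upward-open slots 17 mm wide every 28 mm from x = -84 to +84. The teeth between are straight for 11 mm above the slot floor, then pointed; their tips are at z = 163 mm.
- slot_right (a point): Middle of the floor of the right (-y) slot for the loose bar: shaker frame (0, -93, 146) mm. These two slots at x = 0 are the nearest free ones in front of bottles standing against the far bar; a bar seated here leaves the bottles 8 mm of play.
- bar: Loose retaining bar, about 220 g: black sleeve 166 long, 20 wide, 24 mm high with an orange band near each end, and a 12 x 12 mm steel tang at each end, 200 mm over all. Origin mid-underside of the sleeve; y along the bar, x across, z up; same either way round. Seated, its origin is 140 mm above the shaker's; the sleeve has 5 mm to spare at each rail. Starts left or right of the shaker.
- bottle: Amber glass bottle to be loaded, about 260 g, standing on the bench left or right of the shaker: body 56 mm diameter, straight to 62 mm, blue screw cap 50 mm diameter from 76 to 104 mm height (the top). Origin at the centre of its underside, z up. Yaw does not matter.
- loaded_bottle: The same kind of bottle, loose, already standing on the left (+y) half of the shaker's deck against the far bar, its axis about 50 to 58 mm left of the shaker's middle line. Origin at the centre of its underside.
- rack: Bystander: blue tube rack 200 x 70 x 64 mm with capped tubes up to 98 mm high; its long side is x. On the other side of the shaker from the bar. Origin at the centre of its underside.
- dispenser: Bystander: white pump bottle with a red label, 64 mm diameter, 155 mm high. On the other side of the shaker from the bottle to be loaded. Origin at the centre of its underside.
- dish_stack: Bystander: stack of four Petri dishes, 90 mm diameter, 60 mm high, far out on the right (-y). Origin at the centre of its underside.
- dish_one: Bystander: single Petri dish, 90 mm diameter, 15 mm high, beyond the shaker. Origin at the centre of its underside.
- dish_two: Bystander: single Petri dish, 90 mm diameter, 15 mm high, far out on the left (+y). Origin at the centre of its underside.
Things that resemble listed ones, but are neither listed nor needed, are in the scene too. Leave any green or yellow look-alike of the bottle alone.

How it is judged:
By the outcome, as a careful person would: the job done as asked, in the order asked, and still so for the second after the job is handed in, with the robot touching nothing.
It also fails if it takes over 64 s, if anything falls off the work surface, if the arm or the gripper's body presses on something with over 40 N, if the wrist force passes 120 N, or if a joint passes its speed limit or range.

## Robot

A 7-joint arm with a two-finger parallel gripper is mounted at the origin on the work surface. World frame = base frame: x ahead of the robot, y to its left, z up, the work surface at z = 0. Lengths are in m, angles in rad, forces in N, time in s.
With the tool pointing down it reaches from about 0.425 to 0.925 m from the base axis. Payload 6.8 kg.
Tool frame: the origin (TCP) lies midway between the tips of the shut fingers; the grasp point (between the pads) lies robot.hold_point_z behind it (robot.hold_point_z is the distance from the TCP to the grasp point, in m); z points along the fingers, y is the line along which they close (so a half turn about z gives the same grasp; the last joint's range is limited). The gripper opens to 85 mm and grips with 20 to 120 N. Pads are 22 mm wide; open, the fingers measure 114 mm over their backs; the gripper's body (76 mm by 85 mm) begins 54 mm behind the grasp point. The pads swing forward as they close: fully open they stand 13 mm farther back than shut.
Start: joints at [1.022, 0.477, 0.022, 1.555, -0.011, 1.109, -0.083], TCP at [0.288, -0.61, 0.231] pointing down, gripper open.
Joint ranges: [-2.96, 2.96], [-0.34, 2.1], [-1.41, 1.46], [0.24, 2.44], [-1.37, 4.51], [0.17, 1.92], [-2.96, 2.96]. Speed limits (rad/s): [2.39, 2.39, 3.14, 3.14, 3.14, 3.14, 3.14].

## Interface

Orientations are given as a rotation vector (axis times angle).
In Python, from bench import robot gives the robot as it stands.
- The arm moves only by the tool arm_command, never from a script. Its argument "motion" is text: rows parted by semicolons, each of 7 numbers parted by spaces: the shift along the tool's x, y, z normalised to -1 to 1, where 1 is 30 mm, then the turn, a rotation vector about the tool's x, y, z normalised to -1 to 1, where 1 is 4 degrees, then the opening, from 0 (shut) to 1 (fully open). A call has 1 to 5 rows; each row shifts and turns the commanded pose from where the row before left it, along the tool's axes as they then stand; what a row does not reach is not made up. A row lasts 1/12 s, in which the tool goes at most 41.7 mm and 7.16 degrees, less where a joint would pass 70% of its speed; a pose out of reach is approached as far as the arm can. A call with a number of a shift or a turn outside -1 to 1 is refused whole. A call with a gripper value outside its range is refused whole. The fingers move at their own pace and stop on an object; the grip force is fixed at half the most. Time passes only in rows, so rows that do not move let the fingers close. It gives the time, the measured TCP pose, the force, the opening and the grip force at its end, in the units of the state.
- robot.sense(): the state, without advancing time (a new reading comes with each control period).
- robot.camera(name): name is "side" or "top"; returns a dict with "frame" (384x512x3 uint8, blue, green, red), "fx", "fy", "cx", "cy" (pixels), "rvec" (rotation vector, rad) and "tvec" (3), from world to camera coordinates, as OpenCV has them. Camera axes: x right, y down, z forward; pixel columns grow to the right and rows downward; lengths in m; the calibration is good to about 2 mm. A picture is of the moment at which its call begins. There is no depth.
- robot.sign_off(): hands the job in; it is judged then, once.
Trained networks look in the newest picture that a camera, given by its name, has taken for a name from the list of things; names that differ only in an ending like _2 or _b are one class to them, and where a whole thing is asked for, a point or a joint stands for the part that bears it (a point fixed in the world has none). Each returns a list of dicts, best first, with "p" (0 to 1); they miss things now and then, are a little off and sometimes report something else, mostly with a low value. They report only what shows in the picture. A call takes as long as a camera call. They do not tell look-alikes from the thing itself.
- robot.find_in(camera, name): "box" ([left, top, right, bottom] in pixels, round what is visible of it).
- robot.place_of(camera, name): "pixel" ([column, row] in pixels: a listed point, or the origin of a listed thing).
The state is a dict: "time": time; "q": joint angles; "qd": joint speeds; "joint_efforts": joint torques, N m; "tool_pos": TCP position; "tool_rot": TCP orientation; "contact_force": force on the tool from outside, world axes, zero at the start; "torque": the same for the moment, N m; "opening": finger opening in m; "finger_force": force on a finger pad.
Only numpy, scipy, OpenCV 4.12 (cv2) and the standard library are available. Lean on these libraries where they do the work, as an engineer would, in place of code of your own. Each camera call takes 0.05 s, during which the arm holds its last target. There are 200 camera calls.

## Working session

There is one attempt and no reset: what is moved stays moved. The work goes in short steps, Python scripts to look and compute and a tool call to move; the robot and the scene stay as the last step left them, time stands still between calls to the robot, and variables do not carry over. Pictures are saved under pics/ and viewed, at most 10 in all, crops included, and the job is handed in when it is done.

Besides the shell and the picture viewer there is one more tool, called after "Request:" in YAML: its name, and indented under it one key for each argument. arm_command: Moves the arm, as the interface text tells. Its arguments: {"type":"object","properties":{"motion":{"type":"string"}},"required":["motion"]}

```bash
mkdir -p pics; ls; cat > h.py <<'E'
import numpy as np, cv2
from bench import robot
def cam(n):
    c=robot.camera(n); K=np.array([[c['fx'],0,c['cx']],[0,c['fy'],c['cy']],[0,0,1.]])
    R=cv2.Rodrigues(np.array(c['rvec'],float))[0]; t=np.array(c['tvec'],float).ravel()
    return c['frame'],K,R,t
def ray(C,p):
    _,K,R,t=C; d=R.T@np.linalg.inv(K)@np.array([p[0],p[1],1.]); return -R.T@t,d
def at_z(C,p,z):
    o,d=ray(C,p); return o+d*(z-o[2])/d[2]
def proj(C,X):
    _,K,R,t=C; q=K@(R@np.array(X,float)+t); return q[:2]/q[2]
def tri(Cs,ps):
    A=np.zeros((3,3));b=np.zeros(3)
    for C,p in zip(Cs,ps):
        o,d=ray(C,p); d=d/np.linalg.norm(d); M=np.eye(3)-np.outer(d,d); A+=M;b+=M@o
    return np.linalg.solve(A,b)
E
python3 - <<'E'
from h import *
np.set_printoptions(precision=4,suppress=True)
C={n:cam(n) for n in('top','side')}
print(robot.sense()['tool_pos'],robot.sense()['tool_rot'],robot.hold_point_z)
for n in C:
    cv2.imwrite(f'pics/{n}0.png',C[n][0]); print(n,'cam pos',-C[n][2].T@C[n][3],'fx',C[n][1][0,0])
Z=dict(shaker=0,deck=.1,far_bar=.14,slot_left=.146,slot_right=.146,bar=0,bottle=0,loaded_bottle=.1,rack=0,dispenser=0,dish_stack=0,dish_one=0,dish_two=0)
for k,z in Z.items():
    for n in C:
        for r in robot.place_of(n,k)[:4]:
            if r['p']>.2: print(k,n,round(r['p'],2),np.round(r['pixel'],1),at_z(C[n],r['pixel'],z)[:2])
E
```

```text
pics
[ 0.2878 -0.61    0.2304] [-3.0641 -0.6866  0.0007] 0.0187
top cam pos [ 0.4594 -0.0144  1.3828] fx 368.77470403971716
side cam pos [0.521  1.0587 1.2552] fx 491.43990850284166
shaker top 0.57 [254.9 221.9] [0.5272 0.0047]
shaker top 0.32 [179.5 194. ] [0.6356 0.2897]
shaker side 0.79 [287.2 216.8] [0.5381 0.0057]
deck top 0.69 [255.1 218.4] [0.5344 0.0025]
deck side 0.58 [285.4 194.5] [ 0.5492 -0.0021]
far_bar top 0.9 [256.1 193.5] [ 0.6166 -0.0022]
far_bar side 0.87 [263.7 181.5] [ 0.6204 -0.0128]
slot_left top 0.86 [227.6 217.7] [0.535  0.0942]
slot_left side 0.75 [285.  208.4] [0.545  0.0964]
slot_left side 0.56 [245.9 288.6] [0.6251 0.383 ]
slot_right top 0.9 [285.7 217.9] [ 0.5324 -0.1006]
slot_right top 0.58 [231.7 216.1] [0.5402 0.0805]
slot_right side 0.96 [294.6 165.9] [ 0.5279 -0.0886]
slot_right side 0.46 [269.4 156.7] [ 0.6132 -0.1221]
bar top 0.54 [359.9 249.5] [ 0.4217 -0.3821]
bar side 0.49 [320.2 144. ] [ 0.4388 -0.3714]
bottle top 0.75 [178.3 195.1] [0.6314 0.2942]
bottle top 0.57 [220.5 160.2] [0.7643 0.1343]
bottle top 0.52 [205.1 178.2] [0.6952 0.1929]
bottl
[... 277 characters left out ...]
23]
loaded_bottle side 0.69 [272.3 205. ] [0.5865 0.0471]
rack top 0.95 [164.4 254.2] [0.4105 0.3425]
rack side 0.94 [323.4 310.2] [0.4101 0.3398]
dispenser top 0.64 [329.4 199. ] [ 0.6105 -0.2762]
dispenser side 0.77 [272.  155.1] [ 0.6165 -0.2874]
dish_stack top 0.85 [370.2 184.7] [ 0.6631 -0.4314]
dish_stack side 0.94 [266.2 129.1] [ 0.6533 -0.4341]
dish_stack side 0.54 [264.  183.9] [ 0.6306 -0.1358]
dish_one top 0.59 [249.4 151. ] [0.7989 0.0233]
dish_one top 0.45 [165.8 256.9] [0.4005 0.337 ]
dish_one side 0.66 [208.5 213. ] [0.8006 0.0196]
dish_two top 0.98 [144.3 190.4] [0.6509 0.4243]
dish_two side 0.93 [232.2 334.8] [0.6572 0.443 ]
dish_two side 0.74 [286.5 213.9] [ 0.5413 -0.0066]
```

```bash
python3 - <<'E'
import cv2
for n,(a,b,c,d) in dict(top=(120,130,400,310),side=(190,110,390,350)).items():
    f=cv2.imread(f'pics/{n}0.png')[b:d,a:c]; s=min(800/(c-a),600/(d-b))
    cv2.imwrite(f'pics/{n}0c.png',cv2.resize(f,None,fx=s,fy=s,interpolation=2)); print(n,s)
E
```

```text
top 2.857142857142857
side 2.5
```

View pics/top0c.png

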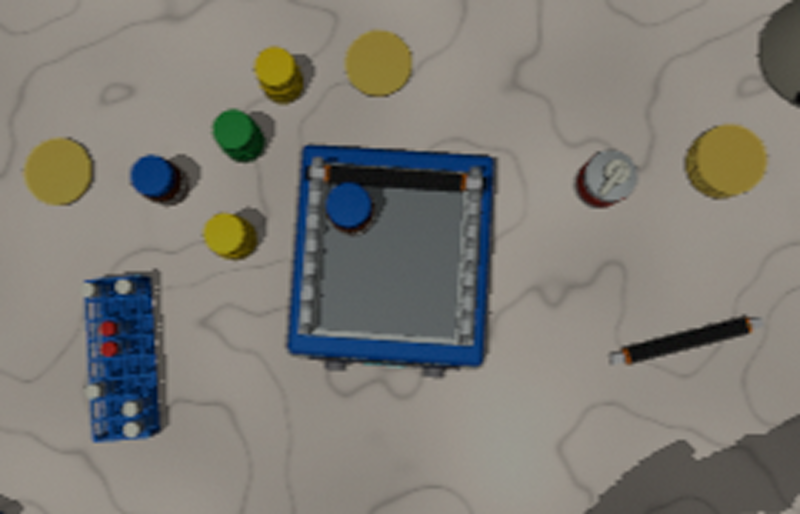

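View pics/side0c.png

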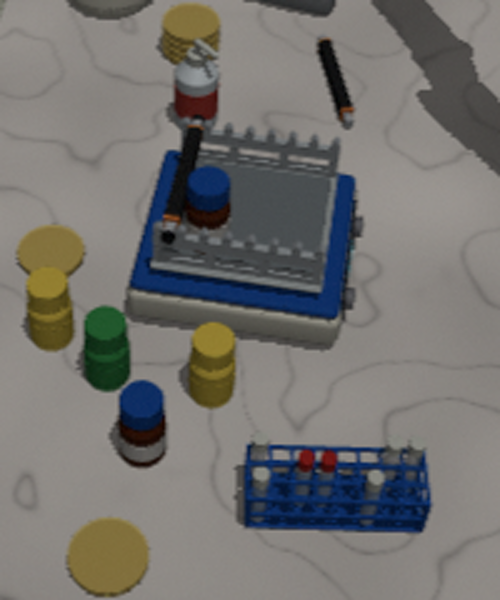

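The top crop shows the loose bar at right, from (615,357) to (755,321). The target blue-capped bottle is at (155,177), with green and yellow look-alikes nearby. The shaker is slightly yawed, and the loaded bottle's cap is at (350,205). The side view agrees. Next I'll measure precisely by colour segmentation.

```bash
cat > m.py <<'E'
from h import *
from scipy.optimize import least_squares
np.set_printoptions(precision=4,suppress=True)
C={n:cam(n) for n in('top','side')}
def caps(n):
    hsv=cv2.cvtColor(C[n][0],cv2.COLOR_BGR2HSV)
    m=cv2.inRange(hsv,(100,120,40),(125,255,255))
    k,l,s,c=cv2.connectedComponentsWithStats(m)
    return [(s[i],c[i]) for i in range(1,k) if s[i][4]>60]
for n in C:
    for s,c in caps(n): print(n,'blue',s,c,at_z(C[n],c,.09)[:2],at_z(C[n],c,.19)[:2])
# dark sleeves in top
def dark(n,win):
    a,b,c,d=win; f=C[n][0][b:d,a:c]; m=(f.max(2)<45).astype(np.uint8)
    k,l,s,ce=cv2.connectedComponentsWithStats(m); i=1+np.argmax(s[1:,4])
    pts=np.argwhere(l==i)[:,::-1].astype(np.float32)+[a,b]
    mu=pts.mean(0); e=np.linalg.svd(pts-mu,full_matrices=False)[2][0]; t=(pts-mu)@e
    return mu,e,t.min(),t.max(),len(pts)
for nm,wt,z in(('bar',(325,235,395,265),.024),('far',(230,180,290,205),.164)):
    mu,e,a,b,N=dark('top',wt); P=at_z(C['top'],mu+a*e,z);Q=at_z(C['top'],mu+b*e,z)
    print(nm,N,mu,'ends',P,Q,'len',np.linalg.norm(P-Q),'mid',(P+Q)[:2]/2,'yaw',np.degrees(np.arctan2(*(Q-P)[1::-1])))
# shaker fit from network points
pts={'deck':(0,0,.1),'far_bar':(.084,0,.14),'slot_left':(0,.093,.146),'slot_right':(0,-.093,.146)}
obs=[]
for k in pts:
    for n in C:
        r=robot.place_of(n,k)
        if r: obs.append((n,pts[k],r[0]['pixel'],k))
def T(x,p): c,s=np.cos(x[2]),np.sin(x[2]); return [x[0]+c*p[0]-s*p[1],x[1]+s*p[0]+c*p[1],p[2]]
f=lambda x:np.concatenate([proj(C[n],T(x,p))-q for n,p,q,k in obs])
r=least_squares(f,[.535,0,0],loss='soft_l1'); print('shaker',r.x,np.degrees(r.x[2]));print(f(r.x).reshape(-1,2))
E
python3 m.py; python3 - <<'E'
import cv2
f=cv2.imread('pics/top0.png')[175:270,215:395]
cv2.imwrite('pics/z1.png',cv2.resize(f,None,fx=4.4,fy=4.4,interpolation=2))
E
```

```text
top blue [486 168  18  13 106] [493.7925 173.1887] [ 0.6858 -0.8388] [ 0.6683 -0.7751]
top blue [ 221  181   72   77 1228] [257.5138 221.5945] [ 0.5238 -0.0057] [ 0.5188 -0.0064]
top blue [166 184  15  15 164] [172.7317 191.1098] [0.6347 0.2942] [0.6212 0.2703]
top blue [ 57 193  46  45 588] [ 81.5697 214.6854] [0.5542 0.6163] [0.5468 0.5675]
top blue [234 194  16  16 204] [241.4804 201.3235] [0.5957 0.0501] [0.5852 0.0451]
top blue [   0  221   39  120 3263] [ 16.4045 286.16  ] [0.3085 0.8317] [0.3202 0.7663]
top blue [150 226  26  59 968] [163.7324 254.6798] [0.412  0.3215] [0.4157 0.2955]
top blue [488 228  24  23 234] [501.0427 240.6667] [ 0.4502 -0.8428] [ 0.4509 -0.7787]
top blue [ 59 306  36  26 508] [ 76.4134 318.7224] [0.1982 0.6166] [0.2184 0.5678]
side blue [ 262    0   75   67 2921] [298.5481  31.772 ] [ 0.566  -1.0377] [ 0.5621 -0.8577]
side blue [ 242  170   90   67 1364] [289.6452 214.2947] [0.5301 0.0702] [0.5293 0.1551]
side blue [265 176  17  18 253] [273.0079 184.7352] [ 0.5931 -0.0498] [0.5869 0.0453]
side blue [238 262  17  20 283] [246.1307 271.7244] [0.6368 0.2947] [0.6269 0.3603]
side blue [ 288  288   74   35 1638] [324.7534 308.1044] [0.4146 0.3847] [0.4237 0.4426]
bar 232 [360.6293 248.3793] ends [ 0.4439 -0.4515  0.024 ] [ 0.4084 -0.3037  0.024 ] len 0.15195150739782146 mid [ 0.4261 -0.3776] yaw 103.51936884681142
far 297 [257.9899 192.101 ] ends [0.6241 0.0674 0.164 ] [ 0.6124 -0.0849  0.164 ] len 0.1527700521974836 mid [ 0.6182 -0.0088] yaw -94.38896178120845
shaker [ 0.5365 -0.0028 -0.0267] -1.527610844964056
[[-0.5644 -0.9055]
 [ 4.1863  0.7762]
 [-0.9585 -1.9324]
 [ 0.5295 -2.6345]
 [ 0.7206 -4.7933]
 [ 3.5703 -0.2949]
 [ 0.1658 -0.3616]
 [ 0.2693  0.5023]]
```

View pics/z1.png

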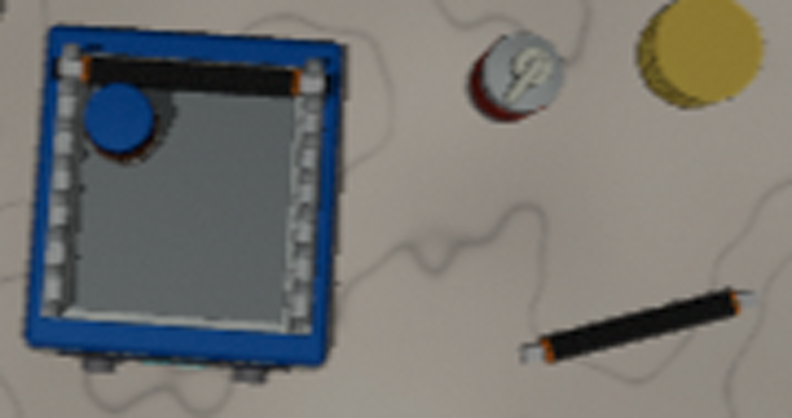

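Request:
arm_command:
  motion: "0 0 -1 0 0 0 1"

```text
time: 1.98
tool_pos: [0.2865, -0.6074, 0.2554]
tool_rot: [-3.055, -0.685, 0.005]
contact_force: [-0.2, 0.8, -1.1]
opening: 0.0854
finger_force: 0.0
```

```bash
cat > s.py <<'E'
from h import *
from scipy.optimize import least_squares
np.set_printoptions(precision=4,suppress=True)
C=cam('top'); f=C[0]; hsv=cv2.cvtColor(f,cv2.COLOR_BGR2HSV)
m=cv2.inRange(hsv,(100,120,40),(125,255,255)); k,l,s,c=cv2.connectedComponentsWithStats(m)
i=l[215,224] or [j for j in range(1,k) if s[j][4]>1000 and 215<s[j][0]<230][0]
cn=max(cv2.findContours((l==i).astype(np.uint8),cv2.RETR_EXTERNAL,cv2.CHAIN_APPROX_NONE)[0],key=len)
h=cv2.convexHull(cn)[:,0].astype(float); full=cv2.fillConvexPoly(np.zeros(f.shape[:2],np.uint8),h.astype(int),1)
q=cv2.approxPolyN(h.astype(np.float32).reshape(-1,1,2),4)[0].astype(float) if hasattr(cv2,'approxPolyN') else None
print('quad',q)
for z in(.085,.095,.1):
    W=np.array([at_z(C,p,z)[:2] for p in q]); d=np.roll(W,-1,0)-W
    print(z,'centre',W.mean(0),'sides',np.linalg.norm(d,axis=1),'ang',np.degrees(np.arctan2(d[:,1],d[:,0])))
# fit by mask IoU (soft, distance to contour): rect 270x250
yy,xx=np.mgrid[0:384*4,0:1]
# far bar edges: orange + tangs
for nm,win in(('far',(230,180,290,205)),('bar',(325,235,395,265))):
    a,b,c2,d2=win; mm=cv2.inRange(hsv[b:d2,a:c2],(5,130,60),(22,255,255)); k,l2,s2,c3=cv2.connectedComponentsWithStats(mm)
    z=.164 if nm=='far' else .024
    P=[c3[j]+[a,b] for j in range(1,k) if s2[j][4]>=4]; 
    for j in range(1,k):
        if s2[j][4]>=4: print(nm,'orange',s2[j],c3[j]+[a,b],at_z(C,c3[j]+[a,b],z))
E
python3 s.py
```

```text
quad [[292.3466 184.4139]
 [288.4123 259.1663]
 [220.289  253.2425]
 [225.9168 180.0815]]
0.085 centre [ 0.534  -0.0029] sides [0.2624 0.2376 0.2585 0.237 ] ang [175.7897  84.6306  -4.3229 -94.4322]
0.095 centre [ 0.5334 -0.0029] sides [0.2604 0.2357 0.2566 0.2352] ang [175.7897  84.6306  -4.3229 -94.4322]
0.1 centre [ 0.5331 -0.003 ] sides [0.2594 0.2348 0.2556 0.2343] ang [175.7897  84.6306  -4.3229 -94.4322]
far orange [3 8 3 6 8] [234.    189.875] [0.6266 0.0713 0.164 ]
far orange [51 11  2  5  6] [281.8333 193.3333] [ 0.6132 -0.088   0.164 ]
bar orange [56  6  2  5  5] [381.4 243. ] [ 0.4451 -0.4545  0.024 ]
bar orange [13 17  3  5  9] [339. 254.] [ 0.4069 -0.2996  0.024 ]
```

```bash
cat > p.py <<'E'
from h import *
from scipy.spatial.transform import Rotation as Ro
import sys
def down(yaw): return Ro.from_euler('z',yaw,degrees=True)*Ro.from_euler('x',180,degrees=True)
def plan(*wps,nmin=1):
    """wps: (x,y,z,yaw_deg); prints rows (tool units) from the measured pose"""
    s=robot.sense(); p=np.array(s['tool_pos']); R=Ro.from_rotvec(s['tool_rot'])
    print('t %.2f'%s['time'],np.round(p,4),'yaw %.1f'%np.degrees(np.arctan2(*R.as_matrix()[1::-1,0])),'F',np.round(s['contact_force'],1),'op %.4f'%s['opening'])
    for w in wps:
        T=np.array(w[:3],float); G=down(w[3]); rv=(R.inv()*G).as_rotvec(); n=max(nmin,int(np.ceil(max(np.linalg.norm(T-p)/.0295,np.linalg.norm(rv)/np.radians(3.9)))))
        step=Ro.from_rotvec(rv/n); d=(T-p)/n; print('->',w)
        for i in range(n):
            t=np.round(R.inv().apply(d)/.03,2); r=np.round(np.degrees(rv/n)/4,2); print(*t,*r,sep=' ',end='; ' if i%5<4 else ';\n'); R=R*step
        p=T; R=G; print()
if __name__=='__main__': plan(*eval(sys.argv[1]))
E
python3 p.py "[(.634,.293,.25,-4.6),(.634,.293,.12,-4.6)]"
```

```text
t 2.03 [ 0.2885 -0.6113  0.2656] yaw 25.2 F [ 1.7 -2.   6.5] op 0.0853
-> (0.634, 0.293, 0.25, -4.6)
0.71 -0.68 0.01 0.0 -0.0 0.23; 0.69 -0.69 0.01 0.0 -0.0 0.23; 0.68 -0.7 0.01 0.0 -0.0 0.23; 0.67 -0.71 0.01 0.0 -0.0 0.23; 0.66 -0.72 0.01 0.0 -0.0 0.23;
0.65 -0.73 0.01 0.0 -0.0 0.23; 0.64 -0.74 0.01 0.0 -0.0 0.23; 0.63 -0.75 0.01 0.0 -0.0 0.23; 0.61 -0.76 0.01 0.0 -0.0 0.23; 0.6 -0.77 0.01 0.0 -0.0 0.23;
0.59 -0.78 0.01 0.0 -0.0 0.23; 0.58 -0.79 0.01 0.0 -0.0 0.23; 0.57 -0.8 0.01 0.0 -0.0 0.23; 0.55 -0.81 0.01 0.0 -0.0 0.23; 0.54 -0.82 0.01 0.0 -0.0 0.23;
0.53 -0.82 0.01 0.0 -0.0 0.23; 0.51 -0.83 0.01 0.0 -0.0 0.23; 0.5 -0.84 0.01 0.0 -0.0 0.23; 0.49 -0.85 0.01 0.0 -0.0 0.23; 0.47 -0.86 0.01 0.0 -0.0 0.23;
0.46 -0.86 0.01 0.0 -0.0 0.23; 0.45 -0.87 0.02 0.0 -0.0 0.23; 0.43 -0.88 0.02 0.0 -0.0 0.23; 0.42 -0.88 0.02 0.0 -0.0 0.23; 0.4 -0.89 0.02 0.0 -0.0 0.23;
0.39 -0.9 0.02 0.0 -0.0 0.23; 0.38 -0.9 0.02 0.0 -0.0 0.23; 0.36 -0.91 0.02 0.0 -0.0 0.23; 0.35 -0.91 0.02 0.0 -0.0 0.23; 0.33 -0.92 0.02 0.0 -0.0 0.23;
0.32 -0.92 0.02 0.0 -0.0 0.23; 0.3 -0.93 0.02 0.0 -0.0 0.23; 0.29 -0.93 0.02 0.0 -0.0 0.23; 
-> (0.634, 0.293, 0.12, -4.6)
0.0 -0.0 0.87 0.0 0.0 0.0; 0.0 -0.0 0.87 0.0 0.0 0.0; 0.0 -0.0 0.87 0.0 0.0 0.0; 0.0 -0.0 0.87 0.0 0.0 0.0; 0.0 -0.0 0.87 0.0 0.0 0.0;
```

Request:
arm_command:
  motion: "0.7 -0.7 0 0 0 0.23 1; 0.7 -0.7 0 0 0 0.23 1; 0.68 -0.7 0 0 0 0.23 1; 0.68 -0.7 0 0 0 0.23 1; 0.66 -0.72 0 0 0 0.23 1"

```text
time: 2.45
tool_pos: [0.3407, -0.4718, 0.2617]
tool_rot: [3.09, 0.561, 0.001]
contact_force: [0.8, 0.1, 0.3]
opening: 0.0859
finger_force: 0.0
```

Request:
arm_command:
  motion: "0.65 -0.73 0 0 0 0.23 1; 0.64 -0.74 0 0 0 0.23 1; 0.63 -0.75 0 0 0 0.23 1; 0.61 -0.76 0 0 0 0.23 1; 0.6 -0.77 0 0 0 0.23 1"

```text
time: 2.87
tool_pos: [0.3933, -0.3348, 0.2618]
tool_rot: [3.11, 0.437, 0.002]
contact_force: [0.6, -0.3, -0.4]
opening: 0.0854
finger_force: 0.0
```

Request:
arm_command:
  motion: "0.59 -0.78 0 0 0 0.23 1; 0.58 -0.79 0 0 0 0.23 1; 0.57 -0.8 0 0 0 0.23 1; 0.55 -0.81 0 0 0 0.23 1; 0.54 -0.82 0 0 0 0.23 1"

```text
time: 3.28
tool_pos: [0.4463, -0.1976, 0.2619]
tool_rot: [3.125, 0.312, 0.002]
contact_force: [0.2, -0.4, 0.0]
opening: 0.0852
finger_force: 0.0
```

Request:
arm_command:
  motion: "0.53 -0.82 0 0 0 0.23 1; 0.51 -0.83 0 0 0 0.23 1; 0.5 -0.84 0 0 0 0.23 1; 0.49 -0.85 0 0 0 0.23 1; 0.47 -0.86 0 0 0 0.23 1"

```text
time: 3.7
tool_pos: [0.4992, -0.0607, 0.2618]
tool_rot: [3.136, 0.186, 0.002]
contact_force: [1.1, -0.6, -0.0]
opening: 0.0852
finger_force: 0.0
```

Request:
arm_command:
  motion: "0.46 -0.86 0 0 0 0.23 1; 0.45 -0.87 0 0 0 0.23 1; 0.43 -0.88 0 0 0 0.23 1; 0.42 -0.88 0 0 0 0.23 1; 0.4 -0.89 0 0 0 0.23 1"

```text
time: 4.12
tool_pos: [0.5524, 0.0759, 0.2617]
tool_rot: [-3.141, -0.06, -0.002]
contact_force: [-0.8, -0.8, -0.9]
opening: 0.0852
finger_force: 0.0
```

```bash
python3 p.py "[(.634,.293,.25,-4.6),(.634,.293,.13,-4.6)]"
```

```text
t 4.12 [0.5524 0.0759 0.2617] yaw 2.2 F [-0.8 -0.8 -0.9] op 0.0852
-> (0.634, 0.293, 0.25, -4.6)
0.37 -0.89 0.05 -0.0 -0.0 0.21; 0.36 -0.9 0.05 -0.0 -0.0 0.21; 0.35 -0.9 0.05 -0.0 -0.0 0.21; 0.33 -0.91 0.05 -0.0 -0.0 0.21; 0.32 -0.91 0.05 -0.0 -0.0 0.21;
0.31 -0.92 0.05 -0.0 -0.0 0.21; 0.29 -0.92 0.05 -0.0 -0.0 0.21; 0.28 -0.92 0.05 -0.0 -0.0 0.21; 
-> (0.634, 0.293, 0.13, -4.6)
0.0 -0.0 0.8 0.0 0.0 0.0; 0.0 -0.0 0.8 0.0 0.0 0.0; 0.0 -0.0 0.8 0.0 0.0 0.0; 0.0 -0.0 0.8 0.0 0.0 0.0; 0.0 -0.0 0.8 0.0 0.0 0.0;
```

Request:
arm_command:
  motion: "0.37 -0.89 0 0 0 0.21 1; 0.36 -0.9 0 0 0 0.21 1; 0.35 -0.9 0 0 0 0.21 1; 0.33 -0.91 0 0 0 0.21 1; 0.32 -0.91 0 0 0 0.21 1"

```text
time: 4.53
tool_pos: [0.6029, 0.2118, 0.2616]
tool_rot: [-3.141, 0.055, -0.002]
contact_force: [-0.3, -0.0, -0.1]
opening: 0.0852
finger_force: 0.0
```

Request:
arm_command:
  motion: "0.3 -0.9 0 0 0 0.21 1; 0.3 -0.9 0 0 0 0.21 1; 0 0 0 0 0 0 1; 0 0 0 0 0 0 1"

```text
time: 4.87
tool_pos: [0.6222, 0.2659, 0.2611]
tool_rot: [-3.139, 0.095, 0.0]
contact_force: [0.1, -0.2, -0.2]
opening: 0.0851
finger_force: 0.0
```

```bash
cat > look.py <<'E'
from h import *
import sys
ims=[]
for a in sys.argv[2:]:
    n,x0,y0,x1,y1=a.split(','); x0,y0,x1,y1=map(int,(x0,y0,x1,y1)); f=cam(n)[0][y0:y1,x0:x1]
    s=600/f.shape[0]; s=min(s,400/f.shape[1]); g=cv2.resize(f,None,fx=s,fy=s,interpolation=2); ims.append(cv2.copyMakeBorder(g,0,600-g.shape[0],0,400-g.shape[1],0)); print(n,s)
cv2.imwrite('pics/'+sys.argv[1],np.hstack(ims))
E
python3 p.py "[(.634,.293,.26,-4.6),(.634,.293,.13,-4.6)]"; python3 look.py v1.png top,130,150,270,270 side,190,180,330,370
```

```text
t 4.87 [0.6222 0.2659 0.2611] yaw -3.5 F [ 0.1 -0.2 -0.2] op 0.0851
-> (0.634, 0.293, 0.26, -4.6)
0.17 -0.46 0.02 -0.01 0.0 0.14; 0.16 -0.47 0.02 -0.01 0.0 0.14; 
-> (0.634, 0.293, 0.13, -4.6)
0.0 -0.0 0.87 0.0 0.0 0.0; 0.0 -0.0 0.87 0.0 0.0 0.0; 0.0 -0.0 0.87 0.0 0.0 0.0; 0.0 -0.0 0.87 0.0 0.0 0.0; 0.0 -0.0 0.87 0.0 0.0 0.0;

top 2.857142857142857
side 2.857142857142857
```

View pics/v1.png

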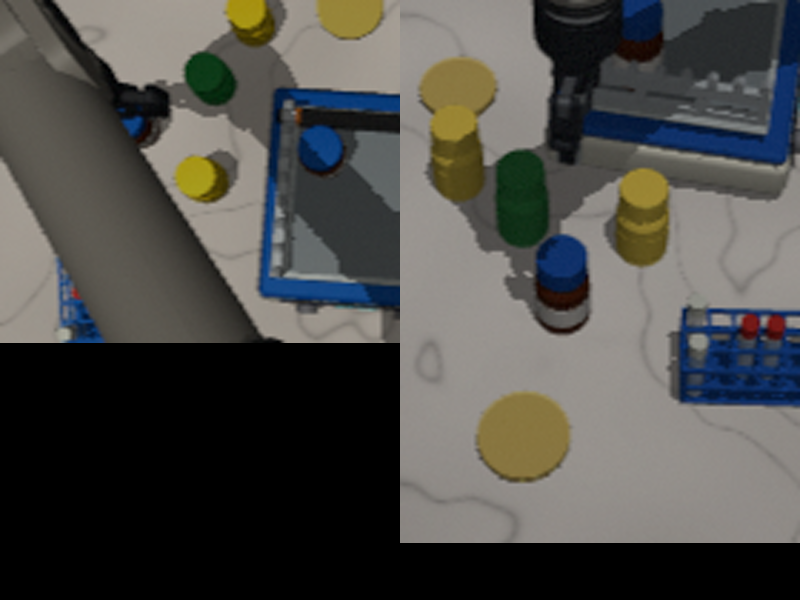

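The side panel shows the bottle's cap at (562,262). The gripper is above and short of it, and the neighbours are clear. I'll continue over the bottle and descend.

Request:
arm_command:
  motion: "0.17 -0.46 0 0 0 0.14 1; 0.17 -0.46 0 0 0 0.14 1; 0 0 0.8 0 0 0 1; 0 0 0.8 0 0 0 1; 0 0 0.8 0 0 0 1"

```text
time: 5.38
tool_pos: [0.6351, 0.2888, 0.1893]
tool_rot: [3.139, -0.133, 0.003]
contact_force: [-0.2, -0.0, -0.3]
opening: 0.0853
finger_force: 0.0
```

Request:
arm_command:
  motion: "0 0 0.8 0 0 0 1; 0 0 0.5 0 0 0 1; 0 0 0 0 0 0 1; 0 0 0 0 0 0 1"

```text
time: 5.72
tool_pos: [0.6345, 0.2887, 0.1501]
tool_rot: [3.137, -0.133, -0.001]
contact_force: [0.1, 0.3, 1.5]
opening: 0.0853
finger_force: 0.0
```

```bash
python3 p.py "[(.634,.293,.074,-4.6)]"; python3 look.py v2.png top,150,160,220,230 side,190,220,290,320
```

```text
t 5.72 [0.6345 0.2887 0.1501] yaw -4.8 F [0.1 0.3 1.5] op 0.0853
-> (0.634, 0.293, 0.074, -4.6)
-0.01 -0.05 0.85 0.01 0.0 -0.02; -0.01 -0.05 0.85 0.01 0.0 -0.02; -0.01 -0.05 0.85 0.01 0.0 -0.02; 
top 5.714285714285714
side 4.0
```

View pics/v2.png

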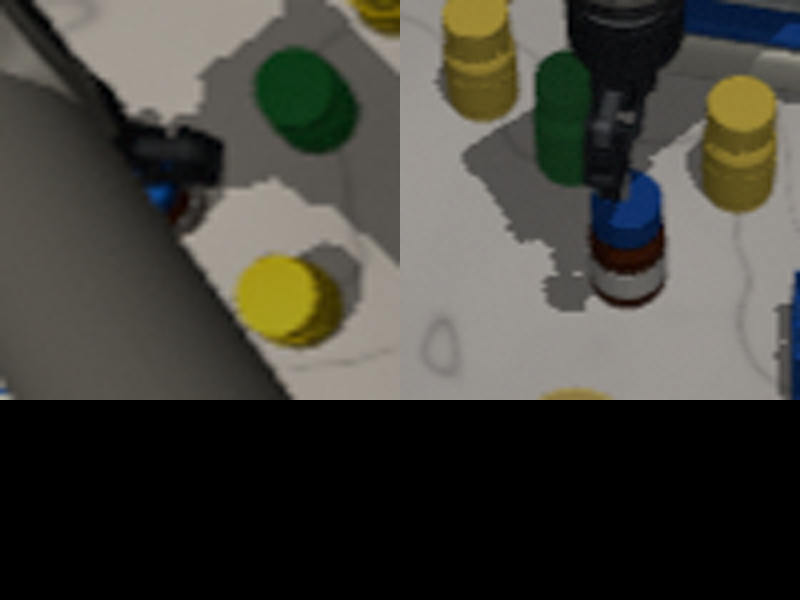

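```bash
python3 - <<'E'
from h import *
C=cam('side')
for X in([.638,.331,.163],[.638,.338,.163],[.634,.293,.104],[.634,.293,.0]): print(X,proj(C,X),(proj(C,X)-[190,220])*4)
hsv=cv2.cvtColor(C[0],cv2.COLOR_BGR2HSV)
m=cv2.inRange(hsv,(100,120,40),(125,255,255))[262:285,232:262]
for i,r in enumerate(m): 
    c=np.flatnonzero(r); 
    if len(c): print(262+i,c.min()+232,c.max()+232)
print([ (round(r['p'],2),r['box']) for r in robot.find_in('side','bottle')[:3]])
E
```

```text
[0.638, 0.331, 0.163] [243.54200767 267.74933915] [214.16803069 190.9973566 ]
[0.638, 0.338, 0.163] [243.18920069 269.96114549] [212.75680275 199.84458195]
[0.634, 0.293, 0.104] [247.15181332 268.49139058] [228.60725329 193.96556234]
[0.634, 0.293, 0.0] [247.58538429 288.43505686] [230.34153717 273.74022744]
262 247 248
263 247 250
264 247 252
265 247 253
266 247 254
267 247 254
268 238 254
269 238 254
270 238 254
271 238 254
272 238 254
273 238 254
274 238 254
275 238 254
276 238 254
277 239 254
278 240 253
279 240 252
280 241 251
281 243 249
[(0.95, [237.4, 261.3, 259.3, 300.1]), (0.83, [262.7, 237.5, 283.5, 271.7]), (0.68, [199.2, 215.2, 219.5, 249.1])]
```

Finger and cap positions match the projections: the cap's centre column is 246.5 against 247.2 predicted. Descending and gripping.

Request:
arm_command:
  motion: "0 -0.06 0.8 0 0 0 1; 0 -0.06 0.8 0 0 0 1; 0 0 0.7 0 0 0 1; 0 0 0.2 0 0 0 1; 0 0 0 0 0 0 1"

```text
time: 6.33
tool_pos: [0.634, 0.2935, 0.0742]
tool_rot: [3.138, -0.13, -0.003]
contact_force: [-0.5, -0.2, 0.1]
opening: 0.0853
finger_force: 0.0
```

Request:
arm_command:
  motion: "0 0 0 0 0 0 0.45; 0 0 0 0 0 0 0.45; 0 0 0 0 0 0 0.45; 0 0 0 0 0 0 0.45; 0 0 0 0 0 0 0.45"

```text
time: 6.75
tool_pos: [0.6362, 0.2949, 0.0776]
tool_rot: [-3.137, 0.13, -0.005]
contact_force: [0.5, -0.4, 7.2]
opening: 0.0482
finger_force: 62.6
```

Request:
arm_command:
  motion: "0 0 0 0 0 0 0.45; 0 0 0 0 0 0 0.45; 0 0 0 0 0 0 0.45; 0 0 0 0 0 0 0.45; 0 0 0 0 0 0 0.45"

```text
time: 7.17
tool_pos: [0.6362, 0.295, 0.0776]
tool_rot: [-3.137, 0.13, -0.005]
contact_force: [-0.7, 1.6, 6.1]
opening: 0.0486
finger_force: 62.6
```

Request:
arm_command:
  motion: "0 0 -0.4 0 0 0 0.3; 0 0 -0.9 0 0 0 0.3; 0 0 -0.9 0 0 0 0.3; 0 0 -0.9 0 0 0 0.3; 0 0 -0.9 0 0 0 0.3"

```text
time: 7.58
tool_pos: [0.6342, 0.2937, 0.1968]
tool_rot: [3.138, -0.13, -0.001]
contact_force: [0.9, -0.2, -3.4]
opening: 0.0482
finger_force: 62.6
```

Request:
arm_command:
  motion: "0 0 -0.9 0 0 0 0.3; 0 0 -0.9 0 0 0 0.3; 0 0 -0.8 0 0 0 0.3; 0 0 0 0 0 0 0.3"

```text
time: 7.92
tool_pos: [0.6365, 0.2954, 0.2801]
tool_rot: [-3.134, 0.13, -0.012]
contact_force: [0.9, 0.8, -1.1]
opening: 0.0485
finger_force: 62.9
```

```bash
python3 p.py "[(.5717,-.0563,.275,-4.6),(.5717,-.0563,.2,-4.6)]"
```

```text
t 7.92 [0.6365 0.2954 0.2801] yaw -4.8 F [ 0.9  0.8 -1.1] op 0.0485
-> (0.5717, -0.0563, 0.275, -4.6)
-0.09 0.91 0.01 -0.01 -0.01 -0.0; -0.09 0.91 0.01 -0.01 -0.01 -0.0; -0.09 0.91 0.01 -0.01 -0.01 -0.0; -0.09 0.91 0.01 -0.01 -0.01 -0.0; -0.09 0.91 0.01 -0.01 -0.01 -0.0;
-0.09 0.91 0.01 -0.01 -0.01 -0.0; -0.09 0.91 0.01 -0.01 -0.01 -0.0; -0.09 0.91 0.01 -0.01 -0.01 -0.0; -0.09 0.91 0.01 -0.01 -0.01 -0.0; -0.09 0.91 0.01 -0.01 -0.01 -0.0;
-0.09 0.91 0.01 -0.01 -0.01 -0.0; -0.09 0.91 0.01 -0.01 -0.01 -0.0; -0.09 0.91 0.01 -0.01 -0.01 -0.0; 
-> (0.5717, -0.0563, 0.2, -4.6)
0.0 -0.0 0.83 0.0 0.0 0.0; 0.0 -0.0 0.83 0.0 0.0 0.0; 0.0 -0.0 0.83 0.0 0.0 0.0;
```

The direct path would pass over the loaded bottle with no clearance, so I'll swing round its front.

```bash
python3 p.py "[(.50,.10,.29,-4.6),(.5,-.04,.285,-4.6),(.5717,-.0563,.275,-4.6)]"
```

```text
t 7.92 [0.6365 0.2954 0.2801] yaw -4.8 F [ 0.9  0.8 -1.1] op 0.0485
-> (0.5, 0.1, 0.29, -4.6)
-0.44 0.76 -0.04 -0.01 -0.01 -0.0; -0.44 0.76 -0.04 -0.01 -0.01 -0.0; -0.44 0.76 -0.04 -0.01 -0.01 -0.0; -0.44 0.76 -0.04 -0.01 -0.01 -0.0; -0.44 0.76 -0.04 -0.01 -0.01 -0.0;
-0.45 0.76 -0.04 -0.01 -0.01 -0.0; -0.45 0.76 -0.04 -0.01 -0.01 -0.0; -0.45 0.76 -0.04 -0.01 -0.01 -0.0; -0.45 0.76 -0.04 -0.01 -0.01 -0.0; 
-> (0.5, -0.04, 0.285, -4.6)
0.07 0.93 0.03 0.0 0.0 0.0; 0.07 0.93 0.03 0.0 0.0 0.0; 0.07 0.93 0.03 0.0 0.0 0.0; 0.07 0.93 0.03 0.0 0.0 0.0; 0.07 0.93 0.03 0.0 0.0 0.0;

-> (0.5717, -0.0563, 0.275, -4.6)
0.81 0.12 0.11 0.0 0.0 0.0; 0.81 0.12 0.11 0.0 0.0 0.0; 0.81 0.12 0.11 0.0 0.0 0.0;
```

Request:
arm_command:
  motion: "-0.44 0.76 -0.04 0 0 0 0.3; -0.44 0.76 -0.04 0 0 0 0.3; -0.44 0.76 -0.04 0 0 0 0.3; -0.44 0.76 -0.04 0 0 0 0.3; -0.44 0.76 -0.04 0 0 0 0.3"

```text
time: 8.33
tool_pos: [0.5578, 0.1845, 0.2782]
tool_rot: [3.138, -0.13, -0.003]
contact_force: [-0.1, -0.2, -2.7]
opening: 0.0484
finger_force: 63.0
```

Request:
arm_command:
  motion: "-0.45 0.76 -0.04 0 0 0 0.3; -0.45 0.76 -0.04 0 0 0 0.3; -0.45 0.76 -0.04 0 0 0 0.3; -0.45 0.76 -0.04 0 0 0 0.3; 0.07 0.93 0.03 0 0 0 0.3"

```text
time: 8.75
tool_pos: [0.4944, 0.0719, 0.2828]
tool_rot: [3.139, -0.125, -0.004]
contact_force: [1.2, 0.8, -3.6]
opening: 0.0484
finger_force: 63.0
```

Request:
arm_command:
  motion: "0.07 0.93 0.03 0 0 0 0.3; 0.07 0.93 0.03 0 0 0 0.3; 0.07 0.93 0.03 0 0 0 0.3; 0.07 0.93 0.03 0 0 0 0.3; 0 0 0 0 0 0 0.3"

```text
time: 9.17
tool_pos: [0.4955, -0.0473, 0.2785]
tool_rot: [3.135, -0.143, -0.004]
contact_force: [0.4, -0.1, -3.0]
opening: 0.0482
finger_force: 63.2
```

```bash
python3 p.py "[(.5717,-.0563,.28,-4.6),(.5717,-.0563,.2,-4.6)]"
```

```text
t 9.17 [ 0.4955 -0.0473  0.2785] yaw -5.2 F [ 0.4 -0.1 -3. ] op 0.0482
-> (0.5717, -0.0563, 0.28, -4.6)
0.85 0.02 -0.02 0.02 0.01 -0.05; 0.85 0.03 -0.02 0.02 0.01 -0.05; 0.85 0.03 -0.02 0.02 0.01 -0.05; 
-> (0.5717, -0.0563, 0.2, -4.6)
0.0 -0.0 0.89 0.0 0.0 0.0; 0.0 -0.0 0.89 0.0 0.0 0.0; 0.0 -0.0 0.89 0.0 0.0 0.0;
```

Request:
arm_command:
  motion: "0.85 0.03 0 0 0 0 0.3; 0.85 0.03 0 0 0 0 0.3; 0.75 0.03 0 0 0 0 0.3; 0 0 0 0 0 0 0.3; 0 0 0 0 0 0 0.3"

```text
time: 9.58
tool_pos: [0.5699, -0.049, 0.2784]
tool_rot: [-3.139, 0.13, 0.004]
contact_force: [1.0, -0.2, -3.0]
opening: 0.0485
finger_force: 63.2
```

```bash
python3 p.py "[(.5717,-.0563,.2,-4.6)]"; python3 look.py v3.png top,215,175,305,265 side,230,100,330,250
```

```text
t 9.58 [ 0.5699 -0.049   0.2784] yaw -4.7 F [ 1.  -0.2 -3. ] op 0.0485
-> (0.5717, -0.0563, 0.2, -4.6)
0.03 0.08 0.87 -0.0 0.01 -0.01; 0.03 0.08 0.87 -0.0 0.01 -0.01; 0.03 0.08 0.87 -0.0 0.01 -0.01; 
top 4.444444444444445
side 4.0
```

View pics/v3.png

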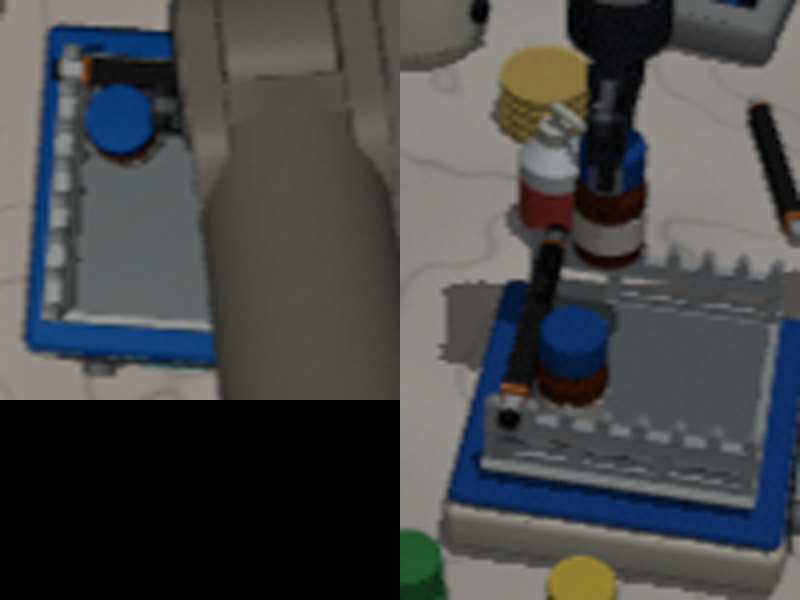

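The held bottle hangs upright over the free right-hand spot, and the loaded bottle is undisturbed. Lowering.

Request:
arm_command:
  motion: "0.03 0.08 0.85 0 0 0 0.3; 0.03 0.08 0.85 0 0 0 0.3; 0 0.08 0.85 0 0 0 0.3; 0 0 0 0 0 0 0.3; 0 0 0 0 0 0 0.3"

```text
time: 10.1
tool_pos: [0.5696, -0.0564, 0.2024]
tool_rot: [3.139, -0.13, -0.005]
contact_force: [0.8, 0.4, -1.4]
opening: 0.0482
finger_force: 63.2
```

```bash
python3 p.py "[(.5717,-.0563,.178,-4.6)]"; python3 - <<'E'
from h import *
C=cam('side'); s=robot.sense(); p=s['tool_pos']
hsv=cv2.cvtColor(C[0],cv2.COLOR_BGR2HSV); m=cv2.inRange(hsv,(100,120,40),(125,255,255))
k,l,st,c=cv2.connectedComponentsWithStats(m)
for i in range(1,k):
    if st[i][4]>40 and 230<c[i][0]<330 and c[i][1]<215: print(st[i],c[i])
print('pred col',[proj(C,[p[0]+d,p[1],p[2]+.013]) for d in(-.004,0,.004)])
print([(r['p'],r['box']) for r in robot.find_in('side','bottle')[:5]])
E
```

```text
t 10.10 [ 0.5696 -0.0564  0.2024] yaw -4.7 F [ 0.8  0.4 -1.4] op 0.0482
-> (0.5717, -0.0563, 0.178, -4.6)
0.07 -0.01 0.81 0.0 0.05 -0.04; 
[ 262    0   75   63 1665] [293.1981982   17.25105105]
[284 150   6  14  64] [286.71875  156.703125]
[ 242  171   90   66 1365] [289.68351648 214.31941392]
[265 176  17  18 255] [272.96862745 184.69411765]
pred col [array([282.64170303, 155.62592042]), array([281.35221646, 155.52055912]), array([280.06312177, 155.41522984])]
[(0.86, [223.0, 233.2, 241.7, 264.6]), (0.79, [263.7, 236.7, 284.6, 270.9]), (0.57, [196.3, 218.3, 219.5, 246.6]), (0.48, [242.1, 155.4, 336.2, 247.9])]
```

Request:
arm_command:
  motion: "0 0 0.4 0 0 0 0.3; 0 0 0.25 0 0 0 0.3; 0 0 0.05 0 0 0 0.3; 0 0 0 0 0 0 0.3; 0 0 0 0 0 0 0.3"

```text
time: 10.62
tool_pos: [0.5714, -0.0564, 0.1821]
tool_rot: [-3.139, 0.13, 0.0]
contact_force: [0.6, 0.0, -1.9]
opening: 0.0482
finger_force: 63.2
```

Request:
arm_command:
  motion: "0 0 0.05 0 0 0 0.3; 0 0 0 0 0 0 0.3; 0 0 0 0 0 0 0.3"

```text
time: 10.87
tool_pos: [0.5715, -0.0565, 0.1807]
tool_rot: [-3.139, 0.13, -0.0]
contact_force: [-0.8, 0.0, -2.5]
opening: 0.0484
finger_force: 63.2
```

Request:
arm_command:
  motion: "0 0 0.05 0 0 0 0.3; 0.1 0 0 0 0 0 0.3; 0 0 0 0 0 0 0.3; 0 0 0 0 0 0 0.3"

```text
time: 11.2
tool_pos: [0.5746, -0.0567, 0.1791]
tool_rot: [-3.139, 0.13, -0.0]
contact_force: [0.1, -0.2, -3.1]
opening: 0.0484
finger_force: 63.2
```

Request:
arm_command:
  motion: "0.07 0 0 0 0 0 0.3; 0 0 0 0 0 0 0.3; 0 0 0 0 0 0 0.3"

```text
time: 11.45
tool_pos: [0.5766, -0.0569, 0.1791]
tool_rot: [-3.139, 0.13, -0.0]
contact_force: [-0.0, 0.3, -3.2]
opening: 0.0486
finger_force: 63.2
```

Request:
arm_command:
  motion: "0.04 0 0 0 0 0 0.3; 0 0 0 0 0 0 0.3; 0.03 0 0 0 0 0 0.3; 0 0 0 0 0 0 0.3"

```text
time: 11.78
tool_pos: [0.5787, -0.057, 0.1791]
tool_rot: [-3.139, 0.13, -0.0]
contact_force: [-0.5, -0.6, -3.3]
opening: 0.0482
finger_force: 63.2
```

Request:
arm_command:
  motion: "0.04 0 0 0 0 0 0.3; 0 0 0 0 0 0 0.3; 0 0 0 0 0 0 0.3"

```text
time: 12.03
tool_pos: [0.5798, -0.0572, 0.1791]
tool_rot: [3.139, -0.13, 0.0]
contact_force: [-0.4, 0.0, -2.8]
opening: 0.0486
finger_force: 63.2
```

Request:
arm_command:
  motion: "0.04 0 0 0 0 0 0.3; 0 0 0 0 0 0 0.3; 0 0 0 0 0 0 0.3"

```text
time: 12.28
tool_pos: [0.5801, -0.0572, 0.1789]
tool_rot: [3.139, -0.13, -0.003]
contact_force: [-3.6, 0.8, -0.6]
opening: 0.0485
finger_force: 63.2
```

Request:
arm_command:
  motion: "0.04 0 0 0 0 0 0.3; 0 0 0 0 0 0 0.3; 0 0 0 0 0 0 0.3"

```text
time: 12.53
tool_pos: [0.5804, -0.0572, 0.1787]
tool_rot: [3.139, -0.13, -0.006]
contact_force: [-6.3, 1.2, 1.4]
opening: 0.0481
finger_force: 63.3
```

Contact with the far bar. I'll relax the push, lower the last 1–2 mm and release.

Request:
arm_command:
  motion: "-0.06 0 0 0 0 0 0.3; 0 0 0.04 0 0 0 0.3; 0 0 0 0 0 0 0.3; 0 0 0 0 0 0 0.3"

```text
time: 12.87
tool_pos: [0.5801, -0.0572, 0.1778]
tool_rot: [3.139, -0.13, -0.001]
contact_force: [-2.7, -0.4, -1.6]
opening: 0.0487
finger_force: 63.3
```

Request:
arm_command:
  motion: "0 0 0.03 0 0 0 0.3; 0 0 0 0 0 0 0.3; 0 0 0 0 0 0 0.3"

```text
time: 13.12
tool_pos: [0.5802, -0.0572, 0.1777]
tool_rot: [3.139, -0.13, -0.0]
contact_force: [-5.6, -0.0, 5.0]
opening: 0.0483
finger_force: 64.2
```

Request:
arm_command:
  motion: "0 0 0 0 0 0 0.66; 0 0 0 0 0 0 0.75; 0 0 0 0 0 0 0.75; 0 0 -0.3 0 0 0 0.75; 0 0 -0.5 0 0 0 0.75"

```text
time: 13.53
tool_pos: [0.5798, -0.0572, 0.2004]
tool_rot: [-3.139, 0.13, 0.003]
contact_force: [0.0, -0.5, 0.6]
opening: 0.0639
finger_force: 0.0
```

Request:
arm_command:
  motion: "0 0 -0.9 0 0 0 0.75; 0 0 -0.9 0 0 0 0.75; 0 0 -0.9 0 0 0 0.75; 0 0 0 0 0 0 0.75"

```text
time: 13.87
tool_pos: [0.5838, -0.0571, 0.2889]
tool_rot: [-3.139, 0.13, -0.017]
contact_force: [1.2, -0.2, 0.0]
opening: 0.0642
finger_force: 0.0
```

```bash
python3 p.py "[(.43,-.3775,.25,13.6)]"; python3 look.py v4.png top,215,175,305,265 side,230,100,330,250
```

```text
t 13.87 [ 0.5838 -0.0571  0.2889] yaw -4.8 F [ 1.2 -0.2  0. ] op 0.0642
-> (0.43, -0.3775, 0.25, 13.6)
-0.33 0.85 0.1 0.0 -0.01 -0.35; -0.35 0.84 0.1 0.0 -0.01 -0.35; -0.37 0.83 0.1 0.0 -0.01 -0.35; -0.39 0.83 0.1 0.0 -0.01 -0.35; -0.41 0.82 0.1 0.0 -0.01 -0.35;
-0.43 0.81 0.1 0.0 -0.01 -0.35; -0.45 0.79 0.1 0.0 -0.01 -0.35; -0.47 0.78 0.1 0.0 -0.01 -0.35; -0.49 0.77 0.1 0.0 -0.01 -0.35; -0.5 0.76 0.1 0.0 -0.01 -0.35;
-0.52 0.75 0.1 0.0 -0.01 -0.35; -0.54 0.73 0.1 0.0 -0.01 -0.35; -0.56 0.72 0.1 0.0 -0.01 -0.35; 
top 4.444444444444445
side 4.0
```

View pics/v4.png

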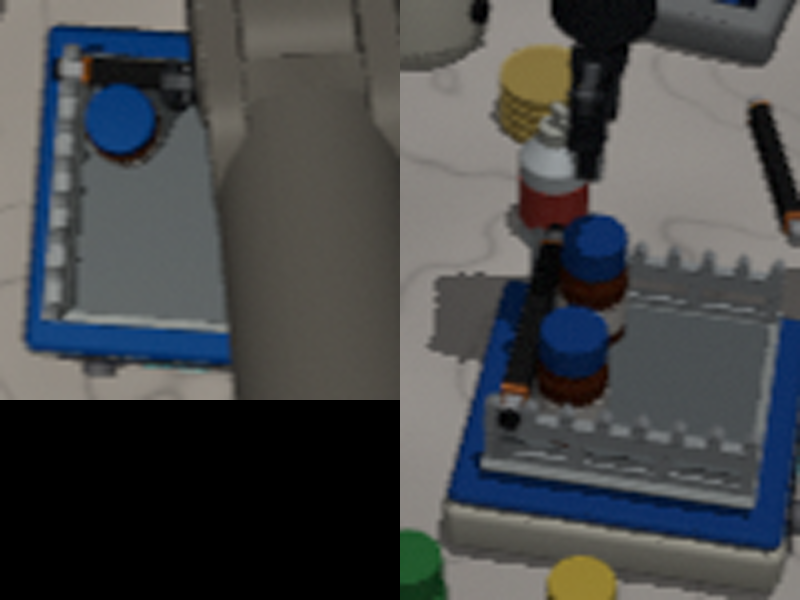

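Both bottles stand against the far bar, with caps at (593,245) and (573,340) in the side panel. Next is the loose bar.

```bash
python3 p.py "[(.426,-.3775,.2,-76.3)]"; python3 -c "
from h import *
print(np.round(robot.sense()['q'],3))"
```

```text
t 13.97 [ 0.5814 -0.0572  0.2839] yaw -4.7 F [-0.2  0.3 -0.5] op 0.0645
-> (0.426, -0.3775, 0.2, -76.3)
-0.23 0.58 0.15 -0.0 -0.0 0.94; -0.19 0.6 0.15 -0.0 -0.0 0.94; -0.15 0.61 0.15 -0.0 -0.0 0.94; -0.11 0.62 0.15 -0.0 -0.0 0.94; -0.07 0.62 0.15 -0.0 -0.0 0.94;
-0.03 0.62 0.15 -0.0 -0.0 0.94; 0.02 0.62 0.15 -0.0 -0.0 0.94; 0.06 0.62 0.15 -0.0 -0.0 0.94; 0.1 0.62 0.15 -0.0 -0.0 0.94; 0.14 0.61 0.15 -0.0 -0.0 0.94;
0.18 0.6 0.15 -0.0 -0.0 0.94; 0.22 0.59 0.15 -0.0 -0.0 0.94; 0.25 0.57 0.15 -0.0 -0.0 0.94; 0.29 0.55 0.15 -0.0 -0.0 0.94; 0.33 0.53 0.15 -0.0 -0.0 0.94;
0.36 0.51 0.15 -0.0 -0.0 0.94; 0.39 0.48 0.15 -0.0 -0.0 0.94; 0.43 0.46 0.15 -0.0 -0.0 0.94; 0.45 0.43 0.15 -0.0 -0.0 0.94; 
[ 0.176  0.293 -0.231  1.707  0.073  1.147 -1.728]
```

Joint 7 would pass its range at placement if turned that way, so I'll use the half-turn-equivalent grasp at yaw +103.7.

```bash
python3 p.py "[(.426,-.3775,.2,103.7)]"
```

```text
t 13.97 [ 0.5814 -0.0572  0.2839] yaw -4.7 F [-0.2  0.3 -0.5] op 0.0645
-> (0.426, -0.3775, 0.2, 103.7)
-0.15 0.4 0.1 0.0 -0.0 -0.97; -0.18 0.38 0.1 0.0 -0.0 -0.97; -0.21 0.37 0.1 0.0 -0.0 -0.97; -0.23 0.36 0.1 0.0 -0.0 -0.97; -0.25 0.34 0.1 0.0 -0.0 -0.97;
-0.28 0.32 0.1 0.0 -0.0 -0.97; -0.3 0.3 0.1 0.0 -0.0 -0.97; -0.32 0.28 0.1 0.0 -0.0 -0.97; -0.33 0.26 0.1 0.0 -0.0 -0.97; -0.35 0.24 0.1 0.0 -0.0 -0.97;
-0.37 0.21 0.1 0.0 -0.0 -0.97; -0.38 0.19 0.1 0.0 -0.0 -0.97; -0.39 0.16 0.1 0.0 -0.0 -0.97; -0.4 0.13 0.1 0.0 -0.0 -0.97; -0.41 0.11 0.1 0.0 -0.0 -0.97;
-0.42 0.08 0.1 0.0 -0.0 -0.97; -0.42 0.05 0.1 0.0 -0.0 -0.97; -0.42 0.02 0.1 0.0 -0.0 -0.97; -0.42 -0.01 0.1 0.0 -0.0 -0.97; -0.42 -0.03 0.1 0.0 -0.0 -0.97;
-0.42 -0.06 0.1 0.0 -0.0 -0.97; -0.41 -0.09 0.1 0.0 -0.0 -0.97; -0.41 -0.12 0.1 0.0 -0.0 -0.97; -0.4 -0.15 0.1 0.0 -0.0 -0.97; -0.39 -0.17 0.1 0.0 -0.0 -0.97;
-0.37 -0.2 0.1 0.0 -0.0 -0.97; -0.36 -0.22 0.1 0.0 -0.0 -0.97; -0.34 -0.25 0.1 0.0 -0.0 -0.97;
```

Request:
arm_command:
  motion: "-0.15 0.4 0 0 0 -0.97 0.7; -0.18 0.38 0 0 0 -0.97 0.7; -0.21 0.37 0 0 0 -0.97 0.7; -0.23 0.36 0 0 0 -0.97 0.7; -0.25 0.34 0.1 0 0 -0.97 0.7"

```text
time: 14.38
tool_pos: [0.552, -0.115, 0.2783]
tool_rot: [-3.115, -0.406, 0.002]
contact_force: [0.7, 0.6, 0.2]
opening: 0.0596
finger_force: 0.0
```

Request:
arm_command:
  motion: "-0.28 0.32 0.1 0 0 -0.97 0.7; -0.3 0.3 0.1 0 0 -0.97 0.7; -0.32 0.28 0.1 0 0 -0.97 0.7; -0.33 0.26 0.1 0 0 -0.97 0.7; -0.35 0.24 0.1 0 0 -0.97 0.7"

```text
time: 14.8
tool_pos: [0.5237, -0.172, 0.2627]
tool_rot: [-3.001, -0.925, 0.003]
contact_force: [0.4, 0.4, 0.1]
opening: 0.0599
finger_force: 0.0
```

Request:
arm_command:
  motion: "-0.37 0.21 0.1 0 0 -0.97 0.6; -0.38 0.19 0.1 0 0 -0.97 0.6; -0.39 0.16 0.1 0 0 -0.97 0.6; -0.4 0.13 0.1 0 0 -0.97 0.6; -0.41 0.11 0.1 0 0 -0.97 0.6"

```text
time: 15.22
tool_pos: [0.4959, -0.229, 0.2477]
tool_rot: [-2.802, -1.417, 0.002]
contact_force: [0.6, -0.6, -0.3]
opening: 0.0514
finger_force: 0.0
```

Request:
arm_command:
  motion: "-0.42 0.08 0.1 0 0 -0.97 0.6; -0.42 0.05 0.1 0 0 -0.97 0.6; -0.42 0.02 0.1 0 0 -0.97 0.6; -0.42 -0.01 0.1 0 0 -0.97 0.6; -0.42 -0.03 0.1 0 0 -0.97 0.6"

```text
time: 15.63
tool_pos: [0.4684, -0.286, 0.2327]
tool_rot: [-2.523, -1.869, 0.001]
contact_force: [-0.4, 0.7, -0.4]
opening: 0.051
finger_force: 0.0
```

Request:
arm_command:
  motion: "-0.42 -0.06 0.1 0 0 -0.97 0.6; -0.41 -0.09 0.1 0 0 -0.97 0.6; -0.41 -0.12 0.1 0 0 -0.97 0.6; -0.4 -0.15 0.1 0 0 -0.97 0.6; -0.39 -0.17 0.1 0 0 -0.97 0.6"

```text
time: 16.05
tool_pos: [0.4408, -0.3434, 0.2177]
tool_rot: [-2.172, -2.267, 0.0]
contact_force: [0.6, -0.3, 0.5]
opening: 0.0511
finger_force: 0.0
```

Request:
arm_command:
  motion: "-0.37 -0.2 0.1 0 0 -0.97 0.6; -0.36 -0.22 0.1 0 0 -0.97 0.6; 0 0 0 0 0 0 0.6; 0 0 0 0 0 0 0.6"

```text
time: 16.38
tool_pos: [0.4301, -0.3659, 0.212]
tool_rot: [-2.022, -2.402, -0.0]
contact_force: [0.0, -0.2, 0.6]
opening: 0.0512
finger_force: 0.0
```

```bash
cat > bar.py <<'E'
from h import *
np.set_printoptions(precision=4,suppress=True)
for n,win in(('top',(325,230,400,270)),('side',(300,110,345,170))):
    C=cam(n); a,b,c2,d2=win; hsv=cv2.cvtColor(C[0],cv2.COLOR_BGR2HSV)
    k,l2,s2,c3=cv2.connectedComponentsWithStats(cv2.inRange(hsv[b:d2,a:c2],(5,120,60),(22,255,255)))
    for j in range(1,k):
        if s2[j][4]>=3: print(n,'orange',s2[j],c3[j]+[a,b],at_z(C,c3[j]+[a,b],.02))
E
python3 bar.py
python3 p.py "[(.426,-.3775,.2,103.7),(.426,-.3775,.06,103.7)]"; python3 look.py v5.png top,315,210,405,280 side,270,90,360,180
```

```text
top orange [13 22  3  5 10] [339.1 254. ] [ 0.4067 -0.3008  0.02  ]
side orange [26 43  5  5 13] [327.5385 154.0769] [ 0.4115 -0.2959  0.02  ]
t 16.48 [ 0.4312 -0.365   0.2127] yaw 100.0 F [0.2 0.1 0. ] op 0.0513
-> (0.426, -0.3775, 0.2, 103.7)
-0.38 -0.24 0.42 0.0 -0.01 -0.93; 
-> (0.426, -0.3775, 0.06, 103.7)
0.0 -0.0 0.93 0.0 0.0 0.0; 0.0 -0.0 0.93 0.0 0.0 0.0; 0.0 -0.0 0.93 0.0 0.0 0.0; 0.0 -0.0 0.93 0.0 0.0 0.0; 0.0 -0.0 0.93 0.0 0.0 0.0;

top 4.444444444444445
side 4.444444444444445
```

View pics/v5.png

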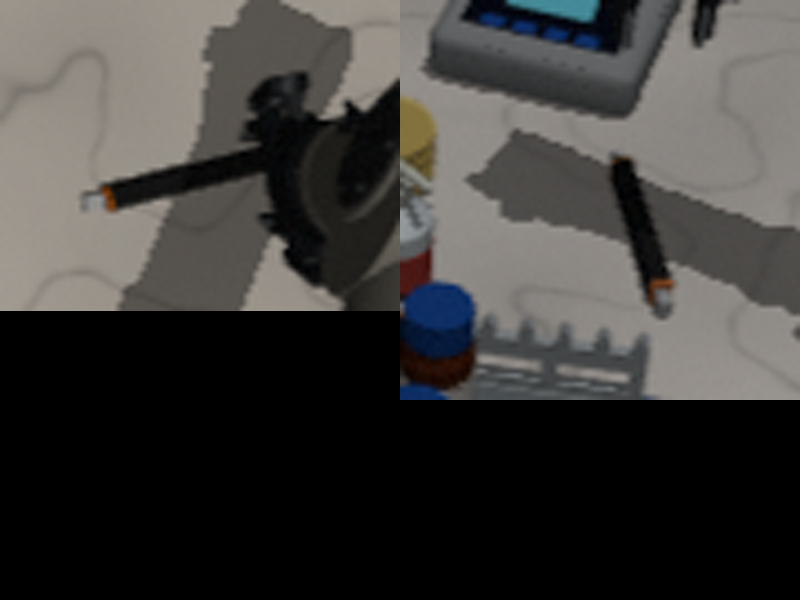

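```bash
python3 - <<'E'
from h import *
np.set_printoptions(precision=4,suppress=True)
C=cam('side'); hsv=cv2.cvtColor(C[0],cv2.COLOR_BGR2HSV)
a,b,c,d=310,118,338,172; w=hsv[b:d,a:c]; f=C[0][b:d,a:c].astype(int)
o=((f[...,2]-f[...,0])>25)
k,l,s,ce=cv2.connectedComponentsWithStats(o.astype(np.uint8))
for j in range(1,k): print(s[j],ce[j]+[a,b])
m=(f.max(2)<45).astype(np.uint8); k,l,s,ce=cv2.connectedComponentsWithStats(m)
j=1+np.argmax(s[1:,4]); mu=ce[j]+[a,b]; print('dark',s[j],mu,at_z(C,mu,.012),at_z(C,mu,.016))
# silhouettes: project a bar model, compare centre of dark region for candidates
def sil(Cm,x,y,yaw):
    L=.075;cs,sn=np.cos(yaw),np.sin(yaw); P=[proj(Cm,[x+cs*u-sn*v,y+sn*u+cs*v,z]) for u in(-L,L) for v in(-.01,.01) for z in(0,.024)]
    h=cv2.convexHull(np.array(P,np.float32)); M=cv2.moments(h); return np.array([M['m10'],M['m01']])/M['m00']
from scipy.optimize import least_squares
for n,tgt in(('side',mu),('top',[360.63,248.38])):
    Cm=C if n=='side' else cam('top'); yaw=np.radians(103.7)
    print(n,least_squares(lambda q:sil(Cm,q[0],q[1],yaw)-tgt,[.426,-.377]).x)
# same check on the far bar seen from both (side dark region of far bar obscured by nothing)
E
```

```text
[11  7  1  1  1] [321. 125.]
[8 8 1 1 1] [318. 126.]
[16 35  6  5 15] [328. 154.]
dark [  7   8  13  30 164] [323.1585 139.7317] [ 0.429  -0.3837  0.012 ] [ 0.4292 -0.379   0.016 ]
side [ 0.4297 -0.3863]
top [ 0.4256 -0.3811]
```

```bash
python3 p.py "[(.427,-.38,.2,103.7),(.427,-.38,.05,103.7)]"
```

```text
t 16.68 [ 0.4314 -0.3652  0.2132] yaw 100.1 F [-0.5 -0.  -0.3] op 0.0510
-> (0.427, -0.38, 0.2, 103.7)
-0.46 -0.23 0.44 0.0 0.0 -0.91; 
-> (0.427, -0.38, 0.05, 103.7)
0.0 -0.0 0.83 0.0 0.0 0.0; 0.0 -0.0 0.83 0.0 0.0 0.0; 0.0 -0.0 0.83 0.0 0.0 0.0; 0.0 -0.0 0.83 0.0 0.0 0.0; 0.0 -0.0 0.83 0.0 0.0 0.0;
0.0 -0.0 0.83 0.0 0.0 0.0;
```

Request:
arm_command:
  motion: "-0.46 -0.23 0.44 0 0 -0.91 0.6; 0 0 0.85 0 0 0 0.6; 0 0 0.85 0 0 0 0.6; 0 0 0.85 0 0 0 0.6; 0 0 0.85 0 0 0 0.6"

```text
time: 17.1
tool_pos: [0.4268, -0.3806, 0.097]
tool_rot: [1.941, 2.469, 0.0]
contact_force: [0.6, -0.2, -0.5]
opening: 0.0513
finger_force: 0.0
```

Request:
arm_command:
  motion: "0 0 0.8 0 0 0 0.6; 0 0 0.5 0 0 0 0.6; 0 0 0 0 0 0 0.6; 0 0 0 0 0 0 0.6"

```text
time: 17.43
tool_pos: [0.4265, -0.3803, 0.0585]
tool_rot: [-1.94, -2.469, -0.0]
contact_force: [-0.1, -0.4, 0.3]
opening: 0.0513
finger_force: 0.0
```

```bash
python3 p.py "[(.427,-.38,.005,103.7)]"; python3 - <<'E'
from h import *
C=cam('side'); p=np.array(robot.sense()['tool_pos'])
print('tip px',proj(C,p+[0,0,.01]), 'bar mid px',proj(C,[.427,-.38,.024]))
f=C[0][90:190,280:380]; cv2.imwrite('pics/v6.png',cv2.resize(f,None,fx=6,fy=6,interpolation=2))
E
```

```text
t 17.43 [ 0.4265 -0.3803  0.0585] yaw 103.7 F [-0.1 -0.4  0.3] op 0.0513
-> (0.427, -0.38, 0.005, 103.7)
0.0 0.01 0.89 -0.0 -0.01 -0.0; 0.0 0.01 0.89 -0.0 -0.01 -0.0; 
tip px [325.17928687 128.62744896] bar mid px [323.96826534 138.019298  ]
```

View pics/v6.png

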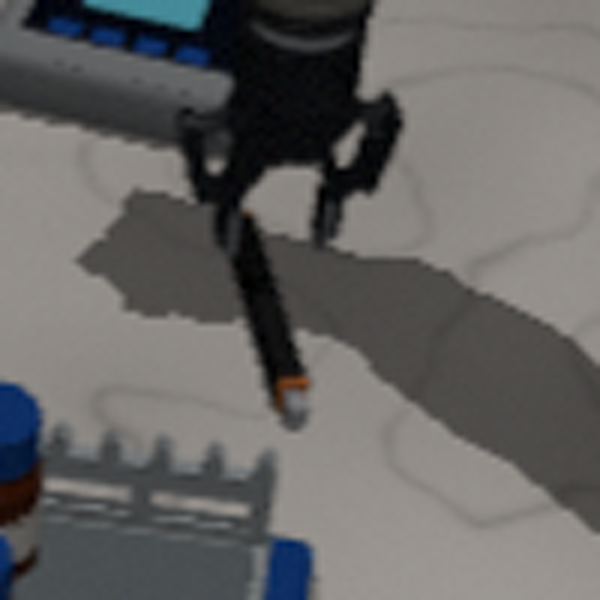

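The fingers straddle the bar: tips at (230,250) and (322,245), bar middle at about (269,300), as predicted. Descending and gripping.

Request:
arm_command:
  motion: "0 0 0.8 0 0 0 0.5; 0 0 0.7 0 0 0 0.5; 0 0 0.23 0 0 0 0.5; 0 0 0 0 0 0 0.5; 0 0 0 0 0 0 0.5"

```text
time: 17.9
tool_pos: [0.4271, -0.3812, 0.008]
tool_rot: [1.941, 2.469, -0.0]
contact_force: [-0.4, -0.5, 0.8]
opening: 0.0426
finger_force: 0.0
```

Request:
arm_command:
  motion: "0 0 0 0 0 0 0.1; 0 0 0 0 0 0 0.1; 0 0 0 0 0 0 0.1; 0 0 0 0 0 0 0.1; 0 0 0 0 0 0 0.1"

```text
time: 18.32
tool_pos: [0.4276, -0.3816, 0.0087]
tool_rot: [1.94, 2.467, -0.0]
contact_force: [-0.9, 0.6, 6.8]
opening: 0.0185
finger_force: 59.8
```

Request:
arm_command:
  motion: "0 0 0 0 0 0 0.1; 0 0 0 0 0 0 0.1; 0 0 0 0 0 0 0.1; 0 0 0 0 0 0 0.1"

```text
time: 18.65
tool_pos: [0.4276, -0.3816, 0.0087]
tool_rot: [1.94, 2.467, -0.0]
contact_force: [0.2, 0.2, 6.1]
opening: 0.0187
finger_force: 59.8
```

Request:
arm_command:
  motion: "0 0 -0.4 0 0 0 0.1; 0 0 -0.9 0 0 0 0.1; 0 0 -0.9 0 0 0 0.1; 0 0 -0.9 0 0 0 0.1; 0 0 -0.9 0 0 0 0.1"

```text
time: 19.07
tool_pos: [0.426, -0.3805, 0.129]
tool_rot: [-1.941, -2.47, -0.0]
contact_force: [0.1, -0.8, -2.8]
opening: 0.0181
finger_force: 59.1
```

Request:
arm_command:
  motion: "0 0 -0.9 0 0 0 0.1; 0 0 -0.9 0 0 0 0.1; 0 0 -0.9 0 0 0 0.1; 0 0 -0.9 0 0 0 0.1; 0 0 -0.7 0 0 0 0.1"

```text
time: 19.48
tool_pos: [0.4263, -0.3806, 0.2592]
tool_rot: [1.94, 2.468, -0.0]
contact_force: [0.6, -0.7, -2.6]
opening: 0.0187
finger_force: 59.1
```

```bash
python3 p.py "[(.537,-.002,.255,85.4)]"
```

```text
t 19.48 [ 0.4263 -0.3806  0.2592] yaw 103.7 F [ 0.6 -0.7 -2.6] op 0.0187
-> (0.537, -0.002, 0.255, 85.4)
0.81 0.47 0.01 0.0 0.0 0.33; 0.82 0.45 0.01 0.0 0.0 0.33; 0.83 0.43 0.01 0.0 0.0 0.33; 0.84 0.41 0.01 0.0 0.0 0.33; 0.85 0.39 0.01 0.0 0.0 0.33;
0.86 0.37 0.01 0.0 0.0 0.33; 0.87 0.35 0.01 0.0 0.0 0.33; 0.88 0.33 0.01 0.0 0.0 0.33; 0.89 0.31 0.01 0.0 0.0 0.33; 0.89 0.29 0.01 0.0 0.0 0.33;
0.9 0.27 0.01 0.0 0.0 0.33; 0.9 0.25 0.01 0.0 0.0 0.33; 0.91 0.23 0.01 0.0 0.0 0.33; 0.92 0.21 0.01 0.0 0.0 0.33;
```

Request:
arm_command:
  motion: "0.81 0.47 0 0 0 0.33 0.1; 0.82 0.45 0 0 0 0.33 0.1; 0.83 0.43 0 0 0 0.33 0.1; 0.84 0.41 0 0 0 0.33 0.1; 0.85 0.39 0 0 0 0.33 0.1"

```text
time: 19.9
tool_pos: [0.4655, -0.2446, 0.2568]
tool_rot: [2.082, 2.353, -0.0]
contact_force: [0.5, -0.4, -3.2]
opening: 0.0184
finger_force: 59.1
```

Request:
arm_command:
  motion: "0.86 0.37 0 0 0 0.33 0.1; 0.87 0.35 0 0 0 0.33 0.1; 0.88 0.33 0 0 0 0.33 0.1; 0.89 0.31 0 0 0 0.33 0.1; 0.89 0.29 0 0 0 0.33 0.1"

```text
time: 20.32
tool_pos: [0.5046, -0.1095, 0.2567]
tool_rot: [2.214, 2.229, -0.001]
contact_force: [-0.0, -0.6, -2.6]
opening: 0.0182
finger_force: 59.1
```

Request:
arm_command:
  motion: "0.9 0.27 0 0 0 0.33 0.1; 0.9 0.25 0 0 0 0.33 0.1; 0.9 0.2 0 0 0 0.33 0.1; 0.7 0.1 0 0 0 0.25 0.1; 0 0 0 0 0 0 0.1"

```text
time: 20.73
tool_pos: [0.5323, -0.0034, 0.257]
tool_rot: [-2.299, -2.139, -0.004]
contact_force: [-0.9, 0.0, -1.8]
opening: 0.0186
finger_force: 59.1
```

```bash
python3 p.py "[(.537,-.002,.2,85.4)]"
```

```text
t 20.73 [ 0.5323 -0.0034  0.257 ] yaw 85.9 F [-0.9  0.  -1.8] op 0.0186
-> (0.537, -0.002, 0.2, 85.4)
0.03 0.08 0.95 0.01 -0.02 0.06; 0.03 0.08 0.95 0.01 -0.02 0.06;
```

Request:
arm_command:
  motion: "0 0.05 0.8 0 0 0.06 0.1; 0 0.05 0.8 0 0 0.06 0.1; 0 0 0.25 0 0 0 0.1; 0 0 0 0 0 0 0.1; 0 0 0 0 0 0 0.1"

```text
time: 21.15
tool_pos: [0.5351, -0.01, 0.2011]
tool_rot: [-2.316, -2.123, 0.0]
contact_force: [0.4, 0.2, -2.7]
opening: 0.0184
finger_force: 59.1
```

```bash
python3 p.py "[(.537,-.002,.19,85.4)]"; python3 - <<'E'
from h import *
ims=[]
C=cam('top'); f=C[0][175:270,210:305]; ims.append(cv2.resize(f,(400,400),interpolation=2))
S=cam('side'); g=S[0][145:245,235:335]; ims.append(cv2.resize(g,(400,400),interpolation=2))
cv2.imwrite('pics/v7.png',np.hstack(ims))
p=np.array(robot.sense()['tool_pos']); u=np.array([np.cos(np.radians(85.4)),np.sin(np.radians(85.4)),0])
for L in(-.1,-.08,.08,.1):
    X=p+u*L+[0,0,-.0087+.012]; print(L,'top crop',(proj(C,X)-[210,175])*400/95,'side crop',(proj(S,X)-[235,145])*4)
E
```

```text
t 21.15 [ 0.5351 -0.01    0.2011] yaw 85.0 F [ 0.4  0.2 -2.7] op 0.0184
-> (0.537, -0.002, 0.19, 85.4)
0.27 0.04 0.37 -0.0 0.0 -0.1; 
-0.1 top crop [336.05816817 181.61185404] side crop [244.27385701  11.74054162]
-0.08 top crop [309.65444331 179.7514802 ] side crop [240.70383224  28.50534111]
0.08 top crop [ 99.24514874 164.92630123] side crop [209.75674412 173.83254774]
0.1 top crop [ 73.04610749 163.08034915] side crop [205.56203135 193.53087566]
```

View pics/v7.png

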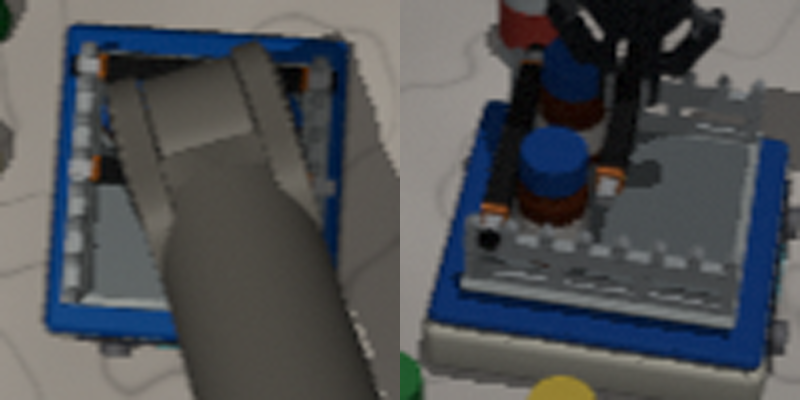

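```bash
cat > rel.py <<'E'
from h import *
np.set_printoptions(precision=4,suppress=True)
Cs={n:cam(n) for n in('top','side')}
def oranges(n,win):
    a,b,c,d=win; f=Cs[n][0][b:d,a:c].astype(int); w=np.clip(f[...,2]-f[...,0]-20,0,None)*(f[...,2]>55)
    k,l,s,ce=cv2.connectedComponentsWithStats((w>0).astype(np.uint8)); o=[]
    for j in range(1,k):
        if s[j][4]>=5:
            yx=np.argwhere(l==j); ww=w[l==j]; o.append((((yx*ww[:,None]).sum(0)/ww.sum())[::-1]+[a,b],s[j]))
    return o
for n,w in(('top',(228,182,292,222)),('side',(245,160,305,205))):
    for c,s in oranges(n,w): print(n,c,s)
E
python3 rel.py
```

```text
top [233.8568 190.1731] [ 5  6  3  6 13]
top [282.0505 192.803 ] [54  9  2  6  8]
top [232.2414 214.2395] [ 3 30  3  6 15]
side [266.9877 160.    ] [20  0  5  1  5]
side [287.219  187.8419] [39 26  7  8 28]
side [258.4802 196.8485] [10 36  7  4 21]
```

```bash
python3 - <<'E'
from h import *
np.set_printoptions(precision=4,suppress=True)
T=cam('top');S=cam('side')
a=np.radians(-4.6);Ri=np.array([[np.cos(a),np.sin(a)],[-np.sin(a),np.cos(a)]])
fl,fr=at_z(T,(233.86,190.17),.161),at_z(T,(282.05,192.8),.161)
hl=at_z(T,(232.24,214.24),.2134)
print('top far',fl,fr,'len',np.linalg.norm(fl-fr),'yaw',np.degrees(np.arctan2(*(fl-fr)[1::-1]))-90,'held',hl,'rel(shaker)',Ri@(hl-fl)[:2])
for zf,zh in((.160,.2064),(.158,.2044)):
    f2,h2=at_z(S,(258.48,196.85),zf),at_z(S,(287.22,187.84),zh); print('side',f2,h2,'rel',Ri@(h2-f2)[:2])
p=np.array(robot.sense()['tool_pos']);print(p, 'tri held',tri([T,S],[(232.24,214.24),(287.22,187.84)]),'tri far',tri([T,S],[(233.86,190.17),(258.48,196.85)]))
E
```

```text
top far [0.626  0.0719 0.161 ] [ 0.6154 -0.089   0.161 ] len 0.16127682691972275 yaw -3.782956846254777 held [0.5417 0.0736 0.2134] rel(shaker) [-0.0841 -0.0052]
side [0.6275 0.072  0.16  ] [0.5433 0.0686 0.2064] rel [-0.0837 -0.0102]
side [0.6277 0.0702 0.158 ] [0.5433 0.0667 0.2044] rel [-0.0838 -0.0103]
[ 0.5358 -0.0098  0.2014] tri held [0.5425 0.0737 0.2117] tri far [0.6268 0.072  0.1599]
```

Request:
arm_command:
  motion: "0.2 0.03 0 0 0 -0.12 0.1; 0 0 0.4 0 0 0 0.1; 0 0 0.3 0 0 0 0.1; 0 0 0 0 0 0 0.1; 0 0 0 0 0 0 0.1"

```text
time: 21.87
tool_pos: [0.5358, -0.004, 0.1781]
tool_rot: [-2.306, -2.131, 0.003]
contact_force: [-0.7, 0.3, -3.5]
opening: 0.0186
finger_force: 59.2
```

```bash
python3 p.py "[(.537,-.002,.15,85.5)]"; cat >> rel.py <<'E'
a=np.radians(-4.5);Ri=np.array([[np.cos(a),np.sin(a)],[-np.sin(a),np.cos(a)]]); z=robot.sense()['tool_pos'][2]-.0087
def near(n,w,q): return min(oranges(n,w),key=lambda o:np.hypot(*(o[0]-q)))
fl=at_z(Cs['top'],(233.86,190.17),.161); o=near('top',(228,200,240,226),(232,216)); print('top',o, Ri@(at_z(Cs['top'],o[0],z+.021)-fl)[:2])
fl=at_z(Cs['side'],(258.48,196.85),.16); o=near('side',(278,176,305,210),(287,195)); print('side',o, Ri@(at_z(Cs['side'],o[0],z+.014)-fl)[:2])
E
python3 rel.py | tail -4
```

```text
t 21.87 [ 0.5358 -0.004   0.1781] yaw 85.5 F [-0.7  0.3 -3.5] op 0.0186
-> (0.537, -0.002, 0.15, 85.5)
0.07 0.04 0.94 -0.04 0.0 0.0; 
side [287.0247 194.8014] [38 33  8  7 27]
side [258.4641 196.8398] [10 36  7  4 21]
top (array([230.8093, 215.385 ]), array([ 2, 13,  3,  6, 13], dtype=int32)) [-0.0867  0.0011]
side (array([287.0247, 194.8014]), array([ 5, 17,  8,  7, 27], dtype=int32)) [-0.0853 -0.0026]
```

Request:
arm_command:
  motion: "0.03 0.04 0 0 0 0 0.1; 0 0 0.2 0 0 0 0.1; 0 0 0.15 0 0 0 0.1; 0 0 0 0 0 0 0.1; 0 0 0 0 0 0 0.1"

```text
time: 22.38
tool_pos: [0.5376, -0.0031, 0.1684]
tool_rot: [-2.306, -2.132, 0.001]
contact_force: [0.1, -1.3, -3.3]
opening: 0.0183
finger_force: 59.2
```

Request:
arm_command:
  motion: "0 0 0.15 0 0 0 0.1; 0 0 0 0 0 0 0.1; 0 0 0 0 0 0 0.1"

```text
time: 22.63
tool_pos: [0.5378, -0.0031, 0.1641]
tool_rot: [-2.307, -2.132, 0.001]
contact_force: [0.3, -0.1, -3.9]
opening: 0.0183
finger_force: 59.2
```

Request:
arm_command:
  motion: "0 0 0.13 0 0 0 0.1; 0 0 0 0 0 0 0.1; 0 0 0 0 0 0 0.1"

```text
time: 22.88
tool_pos: [0.5378, -0.0031, 0.1603]
tool_rot: [-2.307, -2.132, 0.001]
contact_force: [-0.5, -0.3, -1.0]
opening: 0.019
finger_force: 59.2
```

Request:
arm_command:
  motion: "0 0 0.1 0 0 0 0.1; 0 0 0 0 0 0 0.1; 0 0 0 0 0 0 0.1"

```text
time: 23.13
tool_pos: [0.5379, -0.0031, 0.1573]
tool_rot: [-2.307, -2.132, 0.0]
contact_force: [-0.0, 0.7, -2.1]
opening: 0.0184
finger_force: 59.2
```

Request:
arm_command:
  motion: "0 0 0.1 0 0 0 0.1; 0 0 0 0 0 0 0.1; 0 0 0 0 0 0 0.1"

```text
time: 23.38
tool_pos: [0.5378, -0.0031, 0.1543]
tool_rot: [-2.307, -2.132, 0.001]
contact_force: [-0.6, 0.5, -2.1]
opening: 0.0185
finger_force: 59.2
```

Request:
arm_command:
  motion: "0 0 0.1 0 0 0 0.1; 0 0 0 0 0 0 0.1; 0 0 0 0 0 0 0.1"

```text
time: 23.63
tool_pos: [0.5378, -0.0031, 0.1513]
tool_rot: [-2.307, -2.132, 0.001]
contact_force: [0.0, 0.9, -2.7]
opening: 0.0186
finger_force: 59.2
```

Request:
arm_command:
  motion: "0 0 0.07 0 0 0 0.1; 0 0 0 0 0 0 0.1; 0 0 0 0 0 0 0.1"

```text
time: 23.88
tool_pos: [0.5379, -0.0031, 0.1493]
tool_rot: [-2.307, -2.132, 0.0]
contact_force: [0.9, 0.2, -3.2]
opening: 0.0189
finger_force: 59.2
```

Request:
arm_command:
  motion: "0 0 0.04 0 0 0 0.1; 0 0 0 0 0 0 0.1; 0 0 0 0 0 0 0.1"

```text
time: 24.13
tool_pos: [0.5382, -0.003, 0.1487]
tool_rot: [2.307, 2.132, 0.0]
contact_force: [-1.3, 0.3, 2.4]
opening: 0.0186
finger_force: 59.8
```

Seated at the expected height, with force from the slot floor. Releasing and retreating straight up.

Request:
arm_command:
  motion: "0 0 0 0 0 0 0.3; 0 0 0 0 0 0 0.38; 0 0 0 0 0 0 0.38; 0 0 -0.2 0 0 0 0.38; 0 0 -0.5 0 0 0 0.38"

```text
time: 24.55
tool_pos: [0.5367, -0.0032, 0.1681]
tool_rot: [-2.305, -2.131, 0.004]
contact_force: [-0.3, -0.6, 0.9]
opening: 0.0328
finger_force: 0.0
```

Request:
arm_command:
  motion: "0 0 -0.8 0 0 0 0.38; 0 0 -0.9 0 0 0 0.38; 0 0 -0.9 0 0 0 0.38; 0 0 -0.9 0 0 0 0.38; -0.3 -0.9 0 0 0 0 0.38"

```text
time: 24.97
tool_pos: [0.5165, -0.0078, 0.2804]
tool_rot: [2.3, 2.13, 0.017]
contact_force: [1.5, 0.1, 0.8]
opening: 0.0324
finger_force: 0.0
```

Request:
arm_command:
  motion: "-0.8 -0.5 0 0 0 0 0.4; -0.9 -0.3 0 0 0 0 0.4; -0.9 -0.3 0 0 0 0 0.4; -0.9 -0.3 0 0 0 0 0.4; -0.9 -0.1 0 0 0 0 0.4"

```text
time: 25.38
tool_pos: [0.4538, -0.139, 0.2748]
tool_rot: [2.306, 2.132, -0.0]
contact_force: [0.9, 0.7, 0.2]
opening: 0.0343
finger_force: 0.0
```

Request:
arm_command:
  motion: "-0.9 0 0 0 0 0 0.4; -0.9 0 0 0 0 0 0.4; -0.9 0 0 0 0 0 0.4; -0.9 0 0 0 0 0 0.4; 0 0 0 0 0 0 0.4"

```text
time: 25.8
tool_pos: [0.4453, -0.2516, 0.2745]
tool_rot: [2.314, 2.123, -0.002]
contact_force: [-0.0, -1.1, 0.3]
opening: 0.0343
finger_force: 0.0
```

```bash
python3 p.py "[]"; cat > fin.py <<'E'
import re
exec(open('rel.py').read().split("for n,w in")[0])
for n,w in(('top',(225,180,295,225)),('side',(245,140,310,205))):
    for c,s in oranges(n,w): print(n,'orange',c,s[4],[ at_z(Cs[n],c,.16)])
    hsv=cv2.cvtColor(Cs[n][0],cv2.COLOR_BGR2HSV); k,l,st,ce=cv2.connectedComponentsWithStats(cv2.inRange(hsv,(100,120,40),(125,255,255)))
    for i in range(1,k):
        if 60<st[i][4]<400 and w[0]<ce[i][0]<w[2]: print(n,'cap',st[i],at_z(Cs[n],ce[i],.195))
def P(x,y,z):
    a=np.radians(-4.5); return [.5372+np.cos(a)*x-np.sin(a)*y,-.0018+np.sin(a)*x+np.cos(a)*y,z]
for n in Cs: print(n,'expected seated orange L,R',proj(Cs[n],P(0,.08,.16)),proj(Cs[n],P(0,-.08,.16)),'world',P(0,.08,.16),P(0,-.08,.16))
E
python3 fin.py
```

```text
t 25.80 [ 0.4453 -0.2516  0.2745] yaw 85.1 F [-0.  -1.1  0.3] op 0.0343
top orange [233.8574 190.1632] 13 [array([0.6262, 0.072 , 0.16  ])]
top orange [281.8623 193.3094] 13 [array([ 0.6138, -0.0884,  0.16  ])]
top orange [231.4026 215.1442] 14 [array([0.5425, 0.0804, 0.16  ])]
top orange [279.4637 218.4917] 12 [array([ 0.5298, -0.0789,  0.16  ])]
top cap [234 194  16  16 205] [0.5847 0.045  0.195 ]
top cap [266 195  16  17 201] [ 0.578 -0.059  0.195]
side orange [268.1568 151.2695] 136 [array([ 0.6186, -0.1326,  0.16  ])]
side orange [267. 160.] 6 [array([ 0.6182, -0.0908,  0.16  ])]
side orange [292.8555 164.1602] 8 [array([ 0.5339, -0.0814,  0.16  ])]
side orange [258.4783 196.8398] 21 [array([0.6275, 0.072 , 0.16  ])]
side orange [285.7347 201.6333] 19 [array([0.5446, 0.0817, 0.16  ])]
side cap [271 154  16  16 217] [ 0.5797 -0.0516  0.195 ]
side cap [265 176  17  18 253] [0.5866 0.05   0.195 ]
top expected seated orange L,R [232.1262 214.8467] [280.2501 218.1555] world [np.float64(0.5434767276582276), np.float64(0.07795338669865025), 0.16] [np.float64(0.5309232723417724), np.float64(-0.08155338669865024), 0.16]
side expected seated orange L,R [286.1867 200.7427] [293.7855 164.2073] world [np.float64(0.5434767276582276), np.float64(0.07795338669865025), 0.16] [np.float64(0.5309232723417724), np.float64(-0.08155338669865024), 0.16]
```

Measured against the fixed far bar, the loose bar sits 84.2 mm in front, 2 mm off-centre and level at seated height. Both bottles stand against the far bar about 52 mm either side of the middle. Handing in.

```bash
python3 -c "
from bench import robot
print(robot.sign_off())"
```

```text
the job is handed in; nothing more can be done
None
```

The job is handed in: the second bottle stands against the far bar opposite the first, and the retaining bar is seated in the pair of slots in front of them, finished at about 26 s of the 64 s allowed.

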